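# Fit the retaining ring to a hose coupling neck with spreading pliers

## Robot

A 7-joint arm with a two-finger parallel gripper is mounted at the origin on the work surface. World frame = base frame: x ahead of the robot, y to its left, z up, the work surface at z = 0. Lengths are in m, angles in rad, forces in N, time in s.
With the tool pointing down it reaches from about 0.425 to 0.825 m from the base axis. Payload 3.6 kg.
Tool frame: the origin (TCP) lies at the very end of the fingers, on their centre line; the grasp point (between the pads) lies 19 mm behind it; z points along the fingers, y is the line along which they close (so a half turn about z gives the same grasp; the last joint's range is limited). The gripper opens to 85 mm and grips with 20 to 120 N. Pads are 22 mm wide; open, the fingers measure 114 mm over their backs; the gripper's body (76 mm by 85 mm) begins 54 mm behind the grasp point. The pads swing forward as they close: fully open they stand 13 mm farther back than shut.
Start: joints at [1.315, 0.615, -0.013, 1.423, 0.008, 1.103, -0.04], TCP at [0.148, -0.633, 0.231] pointing down, gripper open.
Joint ranges: [-3.12, 3.12], [-0.3, 2.06], [-1.34, 1.32], [0.26, 2.42], [-1.36, 4.5], [0.01, 1.98], [-2.84, 2.84]. Speed limits (rad/s): [2.79, 2.79, 3.14, 3.14, 3.14, 3.14, 3.14].

## Interface

Orientations are given as a unit quaternion [w, x, y, z].
In Python, from station import arm gives the robot as it stands.
- The arm moves only by the shell command python3 -m jog 'ROWS' [FORCE]. ROWS is text: rows parted by semicolons, each of 7 numbers parted by spaces: the shift along the tool's x, y, z scaled (see below), then the turn, a rotation vector about the tool's x, y, z scaled (see below), then the gripper's target within -1 to 1 (fully open at 1, half-way at 0, shut at -1). In form: x y z wx wy wz fingers; .... A call has exactly 8 rows; each row is the pose to reach, as a shift and turn from the pose commanded when the call began, along the tool's axes at that moment; what a row does not reach only later rows make up. The controller multiplies each number of a shift by 0.1 m and each number of a turn by 0.5 rad. A row lasts 1/12 s, in which the tool goes at most 41.7 mm and 7.16 degrees, less where a joint would pass 70% of its speed; a pose out of reach is approached as far as the arm can. A call with a number of a shift or a turn outside -1 to 1 is refused whole. A call with a gripper value outside its range is refused whole. The fingers move at their own pace and stop on an object; FORCE is the grip in N (left out, the last holds). Time passes only in rows, so rows that repeat a pose let the fingers close, or fill a call up. It gives the time, the measured TCP pose, the force, the opening and the grip force at its end, in the units of the state.
- arm.read_state(): the state, without advancing time (a new reading comes with each control period).
- arm.camera(name): name is "side" or "top" or "wrist"; returns the picture (480x640x3 uint8, blue, green, red); there is no depth.
- arm.calibration(name): a dict with "mtx" (3x3 intrinsics, pixels), "camera_from_world" (4x4, takes a point from world to camera coordinates). Camera axes: x right, y down, z forward; pixel columns grow to the right and rows downward; lengths in m; the calibration is good to about 2 mm. A picture is of the moment at which its call begins: read the wrist's pose just before it. calibration takes no time and is no camera call; for the wrist camera it gives the pose at the moment of the call.
- arm.sign_off(): hands the job in; it is judged then, once.
Trained networks look in the newest picture that a camera, given by its name, has taken for a name from the list of things; names that differ only in an ending like _2 or _b are one class to them, and where a whole thing is asked for, a point or a joint stands for the part that bears it (a point fixed in the world has none). Each returns a list of dicts, best first, with "p" (0 to 1); they miss things now and then, are a little off and sometimes report something else, mostly with a low value. They report only what shows in the picture. A call takes as long as a camera call.
- arm.spot_in(target, camera): "box" ([centre column, centre row, width, height] in pixels, round what is visible of it).
- arm.mark_of(target, camera): "uv" ([column, row] in pixels: a listed point, or the origin of a listed thing).
The state is a dict: "clock": time; "q": joint angles; "qd": joint speeds; "joint_efforts": joint torques, N m; "position": TCP position; "eef_rot": TCP orientation; "contact_force": force on the tool from outside, world axes, zero at the start; "moment": the same for the moment, N m; "gripper_width": finger opening in m; "finger_force": force on a finger pad.
Only numpy, scipy, OpenCV 4.12 (cv2) and the standard library are available. Lean on these libraries where they do the work, as an engineer would, in place of code of your own. Each camera call takes 0.05 s, during which the arm holds its last target. There are 200 camera calls.

## Task

Take the red-handled retaining-ring pliers out of their stand, spread the steel retaining ring with their tips and carry it over to the hose coupling held aslant in the blue cradle. Slide the spread ring down over the brass neck, let it close fully home in the dark groove, and put the pliers back upright in their stand. Touch the ring only with the pliers, never with the fingers, and do not knock the other things on the bench about.

Things in the scene. Friction and masses are not known exactly. Their poses are not given: they have to be found in the camera images.
- pliers_grip (a point): Place to grip the pliers (153 mm tall, 100 g, hanging upright, tips down): midway between the two red handles, 133 mm above the tips. Handles: flat outside, 20 mm wide in x, 50 mm long, upper ends 20 mm above this point. Axes, relaxed: z up from tips to handles, y from handle to handle, x along the hinge bolt. The frame belongs to the +y arm. Front and back are alike.
- pliers_pivot (a point): Hinge bolt of the pliers, 83 mm above the tips, 10 mm thick, 34 mm long along x; they hang by it. Squeezing the handles SPREADS the tips. Outside width of the handles relaxed: 57 mm at the grip point, 67 mm at the upper ends (splayed 14 degrees each); 30 mm and parallel when fully squeezed to the built-in stop. Spring at the handles: 10 N relaxed, 14 N squeezed, 21 N with the ring on.
- pliers_tips (a point): Midway between the pliers' tips, at their underside when relaxed. Each arm ends in a square pin, 4 x 4 mm set cornerwise, 6.5 mm long, below a flat shoulder 10 mm (x) by 7 mm (y). Pin centres lie at y = +-4.5 mm relaxed (pins leaning 14 degrees), +-23.8 mm and upright fully spread, always in the plane x = 0. While the fingers squeeze, the tips reach about 2 mm farther down.
- pliers_arm (a joint): Hinge of the pliers: 0 relaxed (tips together), 0.50 rad fully squeezed (tips spread); each arm turns by half of this. Held at 0.03 to 0.06 (handles pressed in some 3 mm from first touch) they can be carried upright and the tips pass freely between the ring's ears. So lightly held they may swing in the fingers when tilted for long; fully squeezed they stay firm.
- ring_center (a point): Centre of the bore of the steel retaining ring, half-way through its 6 mm thickness. A horseshoe of two sprung arms hinged at the back, 26 g, bore 32.8 mm, outside 42.8 mm, lying flat on the ring block. z is the ring's axis; closed, +x points from the centre to the gap between its two ears and y from ear to ear. The frame belongs to the +y arm and turns with it.
- ring_hinge (a point): Hinge at the back of the ring, 18.9 mm behind the bore centre. Spread by fully squeezed pliers, the pins' line lies 44.5 mm ahead of the hinge; the ring clears the neck by about 1.5 mm all round if the neck's axis passes 21.7 mm ahead of the hinge. At the groove draw the ring 4 to 6 mm towards its ears, so that its back enters the groove, and go 4 mm farther out while it closes.
- ring_gap (a point): Middle of the ring's gap, between the ears' two V notches, 30 mm ahead of the bore centre. The notches face each other, 25 mm apart at their mouths; ears reach to x = 38 mm. A pin nests in each notch, its centre 12.5 mm either side of this point (ring closed), its shoulder just above the ear. Spring: 2.5 N per pin at first, 6 N spread: enough to lift and tilt the ring on the pins.
- ring_arm (a joint): Opening of the ring: 0 closed, about 0.48 rad when spread by fully squeezed pliers; each arm turns by half of this about the hinge.
- neck: Brass neck of the hose coupling, fixed, leaning 33 degrees. Origin: on its axis, mid-groove, 150 mm above the table. z: out along the neck (up, towards the robot); y level. Dark groove: 30 mm diameter, z -4.5 to +4.5 mm. Lands: 35.4 mm diameter; the upper one ends at z = 8.5 mm, then a lead-in cone to 27 mm diameter at z = 14.5 mm (end). Coupling body, 66 mm across, below z = -40 mm.
- ring_block: Green plastic block, fixed, 105 x 80 mm, flat top 30 mm above the table, on which the ring lies around a white stub of 18 mm diameter and 4 mm height. Origin on the table under the stub.
- pliers_stand: Pliers stand, fixed. Blue open-topped pocket 22 mm (x) by 38 mm (y) inside, rim 54 mm above the table; on its two x sides 26 mm wide cheeks carry yellow V seats in which the ends of the pliers' hinge bolt rest, bolt axis 94 mm above the table, so the pliers hang upright with their tips 11 mm above the table. Origin on the table below the pocket's middle; axes as the pliers'.
- gasket: Black rubber gasket ring, 72 mm across, 8 mm high, loose; leave alone. Origin under its centre.
- grease_jar: Small jar with red cap, 52 mm across, 50 mm high; leave alone. Origin under its centre.
- spray: White bottle with red cap, 60 mm across, 190 mm high; leave alone. Origin under its centre.
- spare_coupling: Spare aluminium coupling, 92 mm across its lugs, 60 mm high; leave alone. Origin under its centre.
- nozzle: Black stepped nozzle standing up, 60 mm across, 115 mm high; leave alone. Origin under its centre.
- screwdriver: Yellow-handled screwdriver lying on the bench; leave alone.
- wrench: Steel wrench lying on the bench; leave alone.

How it is judged:
On the way, in this order (a step that is already met when the one before it is completed fails the run):
1. the pliers are lifted out of their stand (height (world z) of pliers_grip above 0.2 m), for 0.1 s.
2. the ring is spread by the pliers and lifted clear of its block (value of joint ring_arm above 0.2 rad and contact force between pliers and ring above 0.5 N and height (world z) of ring_center above 0.05 m), for 0.2 s.
3. the ring, still spread by the pliers, is around the brass neck (value of joint ring_arm above 0.15 rad and contact force between pliers and ring above 0.5 N and distance between ring_center and neck below 0.016 m), for 0.1 s.
4. the ring has closed in the groove (value of joint ring_arm below 0.08 rad and distance between ring_center and neck below 0.005 m), for 0.2 s.
At the end, for the whole second after the job is handed in: Ring closed (under 0.08 rad) in the groove: centre within 3.2 mm along the axis, 5 mm overall, square within 0.2 rad. Pliers relaxed in the stand: grip point below 150 mm and within 15 mm of the pocket middle, upright within 0.2 rad. Both at rest (all of step 4 and z of ring_center in the frame of neck between -0.0032 and 0.0032 m and angle between the z axis of ring_center and the z axis of neck, either way round below 0.2 rad and horizontal distance between pliers_grip and pliers_stand below 0.015 m and height (world z) of pliers_grip below 0.15 m and angle between pliers_grip's own z axis and vertical below 0.2 rad and value of joint pliers_arm below 0.06 rad and linear speed of each of ring, pliers below 0.02 m/s); the robot touches nothing.
It fails at once if the fingers touched the ring (contact force between the fingers and ring above 1 N).
It fails at once if a bystander was moved more than 25 mm (distance of any of gasket, grease_jar, spray, spare_coupling, nozzle, screwdriver, wrench from where it was at the start of the episode above 0.025 m).
It also fails if it takes over 72 s, if anything falls off the work surface, if the arm or the gripper's body presses on something with over 40 N, if the wrist force passes 120 N, or if a joint passes its speed limit or range.

## Working session

There is one attempt and no reset: what is moved stays moved. The work goes in short steps, Python scripts to look and compute and a shell command to move; the robot and the scene stay as the last step left them, time stands still between calls to the robot, and variables do not carry over. Pictures are saved under pics/ and viewed, at most 10 in all, crops included, and the job is handed in when it is done.

```bash
ls; mkdir -p pics; cat > h.py <<'E'
import numpy as np, cv2
from station import arm
from scipy.spatial.transform import Rotation as R
def rot(q): return R.from_quat([q[1],q[2],q[3],q[0]])
def ray(cal,uv):
    K=np.array(cal["mtx"]);T=np.array(cal["camera_from_world"])
    d=T[:3,:3].T@np.linalg.solve(K,[uv[0],uv[1],1]);c=-T[:3,:3].T@T[:3,3]
    return c,d/np.linalg.norm(d)
def tri(obs):
    A=np.zeros((3,3));b=np.zeros(3)
    for cal,uv in obs:
        c,d=ray(cal,uv);P=np.eye(3)-np.outer(d,d);A+=P;b+=P@c
    return np.linalg.solve(A,b)
def onz(cal,uv,z):
    c,d=ray(cal,uv);return c+d*(z-c[2])/d[2]
def proj(cal,p):
    T=np.array(cal["camera_from_world"]);q=np.array(cal["mtx"])@(T[:3,:3]@np.array(p)+T[:3,3]);return q[:2]/q[2]
E
python3 - <<'E'
from h import *
s=arm.read_state();print(s)
C={};M={}
ims=[]
for c in("side","top","wrist"):
    C[c]=arm.calibration(c);im=arm.camera(c);cv2.imwrite(f"pics/{c}0.png",im)
    T=np.array(C[c]["camera_from_world"]);print(c,(-T[:3,:3].T@T[:3,3]).round(3),T[2,:3].round(2))
    if c!="wrist":
      for t in["pliers_grip","pliers_pivot","ring_center","ring_hinge","ring_gap","neck","ring_block","pliers_stand","gasket","grease_jar","spray","spare_coupling","nozzle","screwdriver","wrench"]:
        r=arm.mark_of(t,c)
        if r:M[t,c]=r[0]["uv"];print(c,t,np.round(r[0]["uv"]),round(r[0]["p"],2),len(r))
for t in {k[0] for k in M}:
    if (t,"side") in M and (t,"top") in M: 
        p=tri([(C[c],M[t,c]) for c in("side","top")]);print(t,p.round(4),[np.round(proj(C[c],p)-M[t,c],1) for c in("side","top")])
    z=dict(pliers_grip=.144,pliers_pivot=.094,ring_center=.033,ring_hinge=.033,ring_gap=.033,neck=.15).get(t,0)
    for c in("side","top"):
        if (t,c) in M: print(t,c,onz(C[c],M[t,c],z).round(4))
E
```

```text
pics
{'clock': 0.0, 'q': array([ 1.31453226,  0.61592937, -0.01262263,  1.42491038,  0.00809013,
        1.10341095, -0.04038201]), 'qd': array([ 0.00123383, -0.0003524 , -0.00017238,  0.00114498, -0.00026275,
       -0.00132324, -0.00167562]), 'joint_efforts': array([-9.76247043e-05, -4.69216275e+01,  2.59035062e-01, -1.71036834e+01,
        1.00266893e-02,  9.59131488e-03,  4.37635507e-06]), 'position': array([ 0.14787448, -0.63216141,  0.23012775]), 'eef_rot': array([-1.29392709e-03,  9.93402582e-01,  1.14671750e-01, -1.62469289e-04]), 'contact_force': array([-0.33342649,  0.45052782,  0.00447816]), 'moment': array([-0.00300745,  0.02396491, -0.00550649]), 'finger_force': 0.0, 'gripper_width': 0.08548148517220633}
side [-0.086  0.772  0.77 ] [ 0.54 -0.64 -0.55]
side pliers_grip [266. 303.] 0.84 2
side pliers_pivot [268. 320.] 0.61 2
side ring_center [391. 236.] 0.67 1
side ring_hinge [397. 237.] 0.67 1
side ring_gap [380. 225.] 0.61 1
side neck [316. 210.] 0.71 1
side ring_block [393. 244.] 0.96 2
side pliers_stand [270. 354.] 0.67 1
side gasket [356. 319.] 0.87 1
side grease_jar 
[... 2415 characters left out ...]
2, 0.2])]
neck side [ 0.6323 -0.0643  0.15  ]
neck top [ 0.6198 -0.046   0.15  ]
spray [0.4661 0.2293 0.285 ] [array([-100.5,  -48.9]), array([38.8, 99.8])]
spray side [ 0.4262 -0.0814  0.    ]
spray top [0.7353 0.3787 0.    ]
pliers_stand [0.4656 0.2818 0.0107] [array([1.6, 0.1]), array([-0.9, -1. ])]
pliers_stand side [0.4763 0.2767 0.    ]
pliers_stand top [0.4635 0.2816 0.    ]
ring_hinge [ 0.4898 -0.2426  0.0348] [array([-0.8, -0. ]), array([0.5, 0.8])]
ring_hinge side [ 0.4893 -0.2466  0.033 ]
ring_hinge top [ 0.4919 -0.2417  0.033 ]
pliers_grip [0.4678 0.279  0.1472] [array([1.4, 0.1]), array([-0.8, -0.9])]
pliers_grip side [0.473  0.2778 0.144 ]
pliers_grip top [0.4659 0.2779 0.144 ]
```

View pics/side0.png

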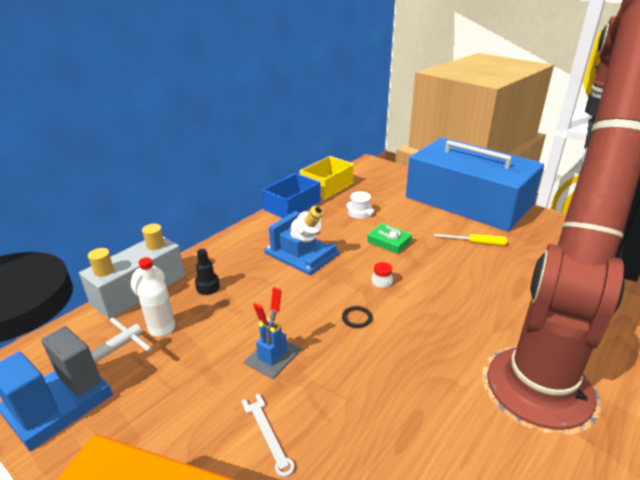

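View pics/top0.png

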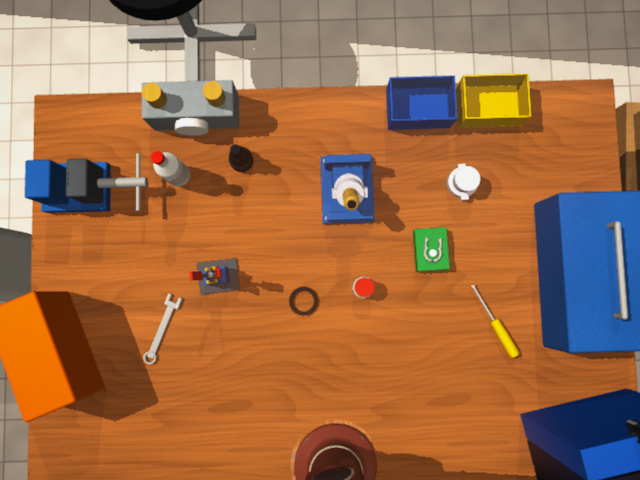

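The side view shows the pliers in their stand at about (268,320), the coupling at (316,210) and the ring block at (391,237). The top view shows the handles along the column axis at (207,275) and the ring's ears pointing up at (432,243). I'll pass over the ring first.

```bash
R='.12 -.08 0 0 0 0 1;.25 -.16 0 0 0 0 1;.37 -.24 0 0 0 0 1;.5 -.32 0 0 0 0 1;.62 -.4 0 0 0 0 1;.75 -.48 0 0 0 0 1;.87 -.56 0 0 0 0 1;1 -.64 0 0 0 0 1'
python3 -m jog '.12 -.08 0 0 0 0 1;.25 -.16 0 0 0 0 1;.37 -.24 0 0 0 0 1;.5 -.32 0 0 0 0 1;.62 -.4 0 0 0 0 1;.75 -.48 0 0 0 0 1;.87 -.56 0 0 0 0 1;1 -.64 0 0 0 0 1' 30
python3 -m jog '.12 -.08 0 0 0 0 1;.25 -.16 0 0 0 0 1;.37 -.24 0 0 0 0 1;.5 -.32 0 0 0 0 1;.62 -.4 0 0 0 0 1;.75 -.48 0 0 0 0 1;.87 -.56 0 0 0 0 1;1 -.64 0 0 0 0 1'
python3 -m jog '.12 -.08 0 0 0 0 1;.25 -.16 0 0 0 0 1;.37 -.24 0 0 0 0 1;.5 -.32 0 0 0 0 1;.62 -.4 0 0 0 0 1;.75 -.48 0 0 0 0 1;.87 -.56 0 0 0 0 1;1 -.64 0 0 0 0 1'
python3 -m jog '.12 -.08 0 0 0 0 1;.25 -.16 0 0 0 0 1;.37 -.24 0 0 0 0 1;.5 -.32 0 0 0 0 1;.62 -.4 0 0 0 0 1;.75 -.48 0 0 0 0 1;.87 -.56 0 0 0 0 1;1 -.64 0 0 0 0 1'
python3 - <<'E'
from h import *
s=arm.read_state();c=arm.calibration("wrist");im=arm.camera("wrist");cv2.imwrite("pics/w1.png",im)
print(s["position"],s["eef_rot"],rot(s["eef_rot"]).as_matrix().round(3))
for t,z in dict(ring_center=.033,ring_hinge=.033,ring_gap=.033,ring_block=0,neck=.15).items():
    for r in arm.mark_of(t,"wrist")[:2]: print(t,np.round(r["uv"],1),round(r["p"],2),onz(c,r["uv"],z).round(4))
E
```

```text
clock: 2.32
position: [0.2319, -0.5466, 0.2314]
eef_rot: [0.0, 0.993, 0.115, -0.0]
contact_force: [-1.4, 0.1, 0.4]
gripper_width: 0.0853
finger_force: 0.0
clock: 2.98
position: [0.3143, -0.4617, 0.2314]
eef_rot: [0.0, 0.993, 0.115, -0.0]
contact_force: [-0.5, -0.2, 0.2]
gripper_width: 0.0852
finger_force: 0.0
clock: 3.65
position: [0.397, -0.3765, 0.2314]
eef_rot: [0.0, 0.993, 0.115, -0.0]
contact_force: [0.3, 0.8, 0.2]
gripper_width: 0.0852
finger_force: 0.0
clock: 4.32
position: [0.4797, -0.2914, 0.2314]
eef_rot: [0.0, 0.993, 0.115, -0.0]
contact_force: [0.1, 0.4, -1.0]
gripper_width: 0.0855
finger_force: 0.0
[ 0.47970108 -0.29135059  0.23136313] [ 3.69692127e-05  9.93412757e-01  1.14590970e-01 -4.81870725e-05] [[ 0.974  0.228 -0.   ]
 [ 0.228 -0.974 -0.   ]
 [-0.     0.    -1.   ]]
ring_hinge [276.  183.6] 0.76 [ 0.4896 -0.2517  0.033 ]
ring_block [285.7 153.6] 0.7 [ 0.5122 -0.2524  0.    ]
```

View pics/w1.png

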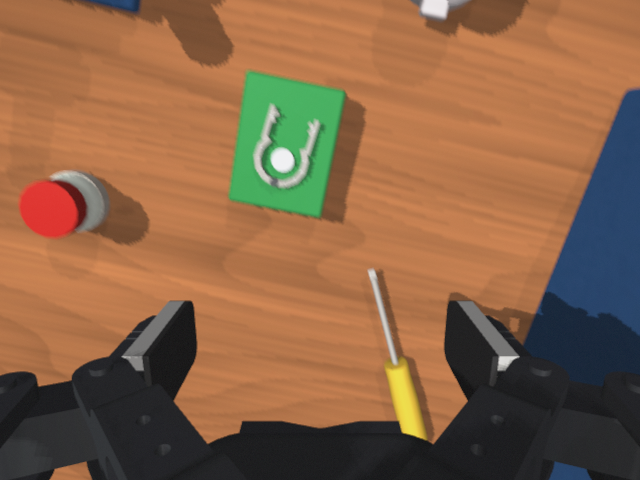

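The wrist view shows the green block with its white stub at (282,160). The ring's hinge is at (276,184), and the ears point up-right at (273,108) and (317,125). I'll fit the ring outline.

```bash
python3 - <<'E'
from h import *
from scipy.optimize import least_squares
im=cv2.imread("pics/w1.png");c=arm.calibration("wrist")
hsv=cv2.cvtColor(im,cv2.COLOR_BGR2HSV)
g=((hsv[...,0]>50)&(hsv[...,0]<75)&(hsv[...,1]>120)).astype(np.uint8)
n,l,st,_=cv2.connectedComponentsWithStats(g);i=1+np.argmax(st[1:,4])
cn,_=cv2.findContours((l==i).astype(np.uint8),0,2);h=cv2.convexHull(cn[0])
rect=cv2.approxPolyDP(h,8,True)[:,0];print(rect)
print(np.array([onz(c,p,.03)[:2] for p in rect]).round(4).tolist())
m=np.zeros_like(g);cv2.fillConvexPoly(m,h,1);m=cv2.erode(m,np.ones((7,7)))
o=(m>0)&(hsv[...,1]<110)
ys,xs=np.nonzero(o)
P=np.array([onz(c,(x,y),.036)[:2] for x,y in zip(xs,ys)]);print(len(P))
cv2.imwrite("pics/mask.png",cv2.resize((o*255)[60:225,220:360].astype(np.uint8),None,fx=4,fy=4,interpolation=0))
# stub
st=np.array([onz(c,(282,160),.034)[:2]]);print("stub",st)
# fit: template mask of ring outside
def model(p,Q):
    a=p[2];d=Q-p[:2];u=d[:,0]*np.cos(a)+d[:,1]*np.sin(a);v=-d[:,0]*np.sin(a)+d[:,1]*np.cos(a)
    return u,v
best=None
V=(hsv[...,1]<110)&(m>0)
# exclude the stub by brightness & radius; score = ring pixels covered by annulus(16.4..21.4, u<10) 
for it,(rng,stp) in enumerate([(.012,.002),(.003,.0005)]):
    c0=best[1] if best else np.array([.508,-.248])
    for dx in np.arange(-rng,rng+1e-9,stp):
        for dy in np.arange(-rng,rng+1e-9,stp):
            q=c0+[dx,dy];r=np.hypot(*(P-q).T)
            s=np.sum((r>.0155)&(r<.0215)&(P[:,0]<q[0]+.008))-np.sum((r>.022)&(P[:,0]<q[0]+.008))
            if best is None or s>best[0]:best=(s,q)
q=best[1];print("centre",best)
E_=P[(P[:,0]>q[0]+.022)]
for a in np.linspace(-.5,.5,41): pass
def sym(a):
    u,v=model([*q,a],E_);return u,v
for a in np.arange(-.3,.31,.05):
    u,v=sym(a);print(round(a,2),"v range",(np.percentile(v,[2,98])*1e3).round(1),"umax +/-",(u[v>0].max()*1e3).round(1),(u[v<0].max()*1e3).round(1))
E
```

```text
[[249  73]
 [344  93]
 [318 215]
 [230 198]]
[[0.5669, -0.2165], [0.5693, -0.2917], [0.4694, -0.2938], [0.4669, -0.2189]]
2315
stub [[ 0.50791854 -0.25514246]]
centre (np.int64(629), array([ 0.507, -0.255]))
-0.3 v range [-13.9  28.4] umax +/- 35.6 42.7
-0.25 v range [-15.3  26.7] umax +/- 36.8 42.2
-0.2 v range [-17.   25.1] umax +/- 38.0 41.7
-0.15 v range [-18.6  23.5] umax +/- 39.1 41.0
-0.1 v range [-20.2  22. ] umax +/- 40.1 40.2
-0.05 v range [-21.7  20.5] umax +/- 41.0 39.4
-0.0 v range [-23.3  19.1] umax +/- 41.9 38.5
0.05 v range [-24.8  17.7] umax +/- 42.7 37.6
0.1 v range [-26.3  16.4] umax +/- 43.4 36.5
0.15 v range [-27.8  15.1] umax +/- 44.0 35.4
0.2 v range [-29.4  13.7] umax +/- 44.4 34.2
0.25 v range [-30.8  12.2] umax +/- 44.8 35.7
0.3 v range [-32.   10.7] umax +/- 45.1 40.3
```

View pics/mask.png

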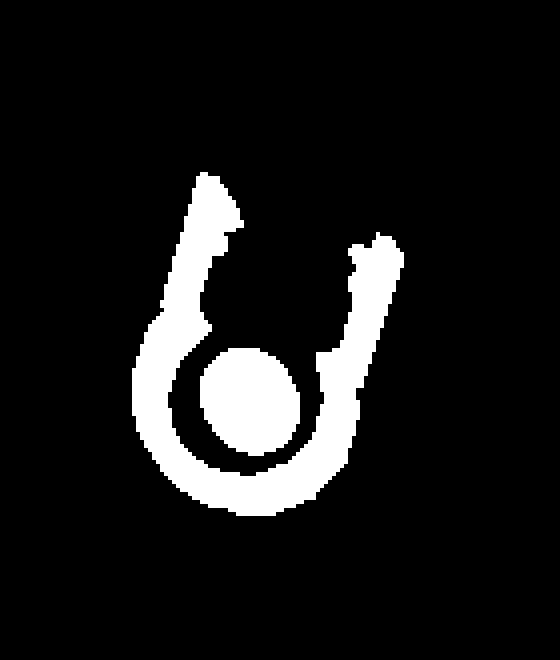

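The mask shows the whole ring outline, with both ears and the stub clearly separated. The ring's yaw is about -0.08 and its centre about (0.507,-0.255). Next I'll look at the neck on the way to the pliers.

```bash

python3 -m jog '.04 -.09 -.05 0 0 0 1;.08 -.19 -.1 0 0 0 1;.12 -.28 -.15 0 0 0 1;.16 -.37 -.2 0 0 0 1;.2 -.47 -.25 0 0 0 1;.24 -.56 -.3 0 0 0 1;.28 -.66 -.34 0 0 0 1;.31 -.75 -.37 0 0 0 1' | head -2
python3 -m jog '.04 -.09 -.05 0 0 0 1;.08 -.19 -.1 0 0 0 1;.12 -.28 -.15 0 0 0 1;.16 -.37 -.2 0 0 0 1;.2 -.47 -.25 0 0 0 1;.24 -.56 -.3 0 0 0 1;.28 -.66 -.34 0 0 0 1;.31 -.75 -.37 0 0 0 1' | head -2
python3 -m jog '.04 -.1 -.05 0 0 .06 1;.08 -.2 -.1 0 0 .12 1;.12 -.3 -.15 0 0 .18 1;.16 -.4 -.2 0 0 .24 1;.2 -.5 -.25 0 0 .3 1;.24 -.6 -.3 0 0 .36 1;.31 -.75 -.37 0 0 .46 1;.31 -.75 -.37 0 0 .46 1' | head -2
python3 - <<'E'
from h import *
s=arm.read_state();c=arm.calibration("wrist");im=arm.camera("wrist");cv2.imwrite("pics/w2.png",im)
np.savez("pics/w2.npz",**c)
print(s["position"],rot(s["eef_rot"]).as_matrix().round(3))
for t,z in dict(neck=.15).items():
    for r in arm.mark_of(t,"wrist")[:2]: print(t,np.round(r["uv"],1),round(r["p"],2),onz(c,r["uv"],z).round(4))
E
```

```text
clock: 5.28
position: [0.4928, -0.2109, 0.2691]
clock: 5.95
position: [0.5058, -0.131, 0.3059]
clock: 6.62
position: [0.5197, -0.0477, 0.3437]
[ 0.51969026 -0.04767384  0.34365851] [[ 1.     0.005  0.003]
 [ 0.005 -1.     0.003]
 [ 0.003 -0.003 -1.   ]]
neck [327.5  74. ] 0.76 [ 0.6228 -0.052   0.15  ]
```

View pics/w2.png

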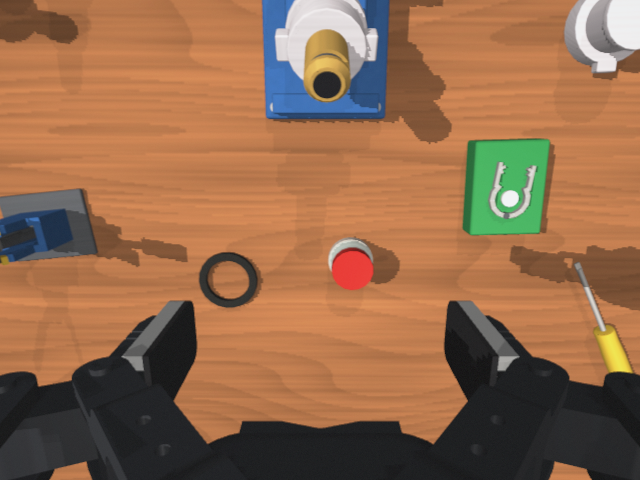

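The view shows the neck's bore at (327,83) with its axis vertical in the picture, so the neck leans straight toward the robot. On to the pliers.

```bash

python3 -m jog '-.03 -.12 0 0 0 0 1;-.06 -.25 0 0 0 0 1;-.09 -.37 0 0 0 0 1;-.12 -.5 0 0 0 0 1;-.15 -.62 0 0 0 0 1;-.18 -.75 0 0 0 0 1;-.21 -.87 0 0 0 0 1;-.23 -1 0 0 0 0 1' | head -2
python3 -m jog '-.03 -.12 0 0 0 0 1;-.06 -.25 0 0 0 0 1;-.09 -.37 0 0 0 0 1;-.12 -.5 0 0 0 0 1;-.15 -.62 0 0 0 0 1;-.18 -.75 0 0 0 0 1;-.21 -.87 0 0 0 0 1;-.23 -1 0 0 0 0 1' | head -2
python3 -m jog '-.03 -.13 0 0 0 0 1;-.06 -.25 0 0 0 0 1;-.09 -.38 0 0 0 0 1;-.12 -.5 0 0 0 0 1;-.15 -.62 0 0 0 0 1;-.18 -.8 0 0 0 0 1;-.21 -1 0 0 0 0 1;-.21 -1 0 0 0 0 1' | head -2
python3 - <<'E'
from h import *
s=arm.read_state();c=arm.calibration("wrist");im=arm.camera("wrist");cv2.imwrite("pics/w3.png",im)
np.savez("pics/w3.npz",**c)
print(s["position"],rot(s["eef_rot"]).as_matrix().round(3))
for t,z in dict(pliers_grip=.144,pliers_pivot=.094,pliers_stand=0).items():
    for r in arm.mark_of(t,"wrist")[:2]: print(t,np.round(r["uv"],1),round(r["p"],2),onz(c,r["uv"],z).round(4))
d=np.load("pics/w2.npz")
for n,uv,z in(("stub",(510,199),.034),("ringtip",(501,165),.036),("ringtip-",(531,169),.036)): print(n,onz(d,uv,z).round(4))
E
```

```text
clock: 7.38
position: [0.4947, 0.0483, 0.3421]
clock: 8.05
position: [0.4717, 0.1482, 0.3421]
clock: 8.72
position: [0.4493, 0.2525, 0.3421]
[0.44928865 0.2525225  0.34205883] [[ 1.     0.007 -0.002]
 [ 0.007 -1.     0.003]
 [-0.002 -0.003 -1.   ]]
pliers_grip [290.4 182.3] 0.62 [0.4685 0.2779 0.144 ]
pliers_pivot [292.7 175.4] 0.92 [0.468  0.2793 0.094 ]
pliers_stand [298.4 167.8] 0.87 [0.4651 0.279  0.    ]
stub [ 0.5077 -0.2553  0.034 ]
ringtip [ 0.5448 -0.2402  0.036 ]
ringtip- [ 0.5407 -0.2729  0.036 ]
```

View pics/w3.png

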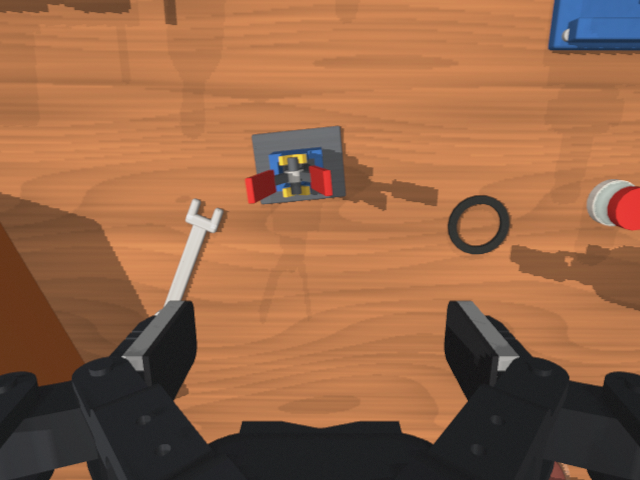

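The view shows the red handles centred at (290,183), with the stand edge sloping about -0.09 in the image, so the pliers' yaw is about +0.095. I'll align, descend and close lightly.

```bash

python3 -m jog '.03 -.04 .1 0 0 -.03 1;.06 -.08 .2 0 0 -.06 1;.09 -.12 .3 0 0 -.1 1;.12 -.17 .4 0 0 -.14 1;.15 -.22 .5 0 0 -.18 1;.18 -.26 .6 0 0 -.18 1;.18 -.26 .6 0 0 -.18 1;.18 -.26 .6 0 0 -.18 1' | head -2
python3 - <<'E'
from h import *
s=arm.read_state();c=arm.calibration("wrist");im=arm.camera("wrist");cv2.imwrite("pics/w4.png",im)
print(s["position"],rot(s["eef_rot"]).as_matrix().round(3))
for t,z in dict(pliers_grip=.144,pliers_pivot=.094).items():
    for r in arm.mark_of(t,"wrist")[:1]: print(t,np.round(r["uv"],1),round(r["p"],2),onz(c,r["uv"],z).round(4))
E
python3 -m jog '0 0 .1 0 0 0 1;0 0 .2 0 0 0 1;0 0 .3 0 0 0 1;0 0 .4 0 0 0 1;0 0 .5 0 0 0 1;0 0 .6 0 0 0 1;0 0 .7 0 0 0 1;0 0 .8 0 0 0 1'
```

```text
clock: 9.58
position: [0.4693, 0.2738, 0.2813]
[0.46933204 0.27384247 0.28132346] [[ 0.996  0.09  -0.002]
 [ 0.09  -0.996 -0.001]
 [-0.002  0.001 -1.   ]]
pliers_pivot [312.2 208.8] 0.85 [0.4682 0.2802 0.094 ]
clock: 10.4
position: [0.4695, 0.2737, 0.2012]
eef_rot: [0.0, 0.999, 0.045, -0.0]
contact_force: [0.2, -0.8, -0.8]
gripper_width: 0.0852
finger_force: 0.0
```

```bash

python3 -m jog '-.01 -.05 .1 0 0 0 1;-.01 -.05 .2 0 0 0 1;-.01 -.05 .3 0 0 0 1;-.01 -.05 .4 0 0 0 1;-.01 -.05 .5 0 0 0 1;-.01 -.05 .6 0 0 0 1;-.01 -.05 .7 0 0 0 1;-.01 -.05 .76 0 0 0 1'
python3 -m jog '0 0 0 0 0 0 .5;0 0 0 0 0 0 .5;0 0 0 0 0 0 .45;0 0 0 0 0 0 .45;0 0 0 0 0 0 .4;0 0 0 0 0 0 .4;0 0 0 0 0 0 .4;0 0 0 0 0 0 .4' 40
```

```text
clock: 11.07
position: [0.4677, 0.2783, 0.1249]
eef_rot: [0.0, 0.999, 0.045, -0.001]
contact_force: [-1.4, 0.5, -0.8]
gripper_width: 0.0852
finger_force: 0.0
clock: 11.73
position: [0.4689, 0.2792, 0.1283]
eef_rot: [-0.001, 0.999, 0.045, 0.001]
contact_force: [-1.5, -0.4, 8.3]
gripper_width: 0.06
finger_force: 11.1
```

```bash

python3 -m jog '0 0 0 0 0 0 .37;0 0 0 0 0 0 .37;0 0 0 0 0 0 .37;0 0 0 0 0 0 .37;0 0 -.05 0 0 0 .37;0 0 -.1 0 0 0 .37;0 0 -.15 0 0 0 .37;0 0 -.2 0 0 0 .37'
python3 -m jog '0 0 -.12 0 0 0 .37;0 0 -.25 0 0 0 .37;0 0 -.37 0 0 0 .37;0 0 -.5 0 0 0 .37;0 0 -.62 0 0 0 .37;0 0 -.75 0 0 0 .37;0 0 -.87 0 0 0 .37;0 0 -1 0 0 0 .37'
python3 - <<'E'
from h import *
C={k:arm.calibration(k) for k in("side","top","wrist")}
out=[]
for k in("side","top","wrist"):
    im=arm.camera(k);cv2.imwrite(f"pics/{k}5.png",im)
    for t in("pliers_grip","pliers_pivot","pliers_tips"):
        r=arm.mark_of(t,k)
        if r:print(k,t,np.round(r[0]["uv"]),round(r[0]["p"],2))
im=cv2.imread("pics/side5.png")[200:400,160:360];w=cv2.imread("pics/wrist5.png")
cv2.imwrite("pics/c5.png",np.hstack([cv2.resize(im,(400,400)),cv2.resize(w[80:480,120:520],(400,400))]))
E
```

```text
clock: 12.4
position: [0.4681, 0.2787, 0.1467]
eef_rot: [-0.0, 0.999, 0.045, -0.0]
contact_force: [0.5, -0.6, -1.1]
gripper_width: 0.0589
finger_force: 9.2
clock: 13.07
position: [0.4679, 0.2785, 0.2469]
eef_rot: [0.0, 0.999, 0.045, -0.0]
contact_force: [0.4, 0.2, -1.7]
gripper_width: 0.0586
finger_force: 9.2
side pliers_grip [263. 256.] 0.71
side pliers_pivot [266. 275.] 0.58
side pliers_tips [272. 310.] 0.77
wrist pliers_pivot [320. 277.] 0.55
wrist pliers_tips [317. 231.] 0.7
```

View pics/c5.png

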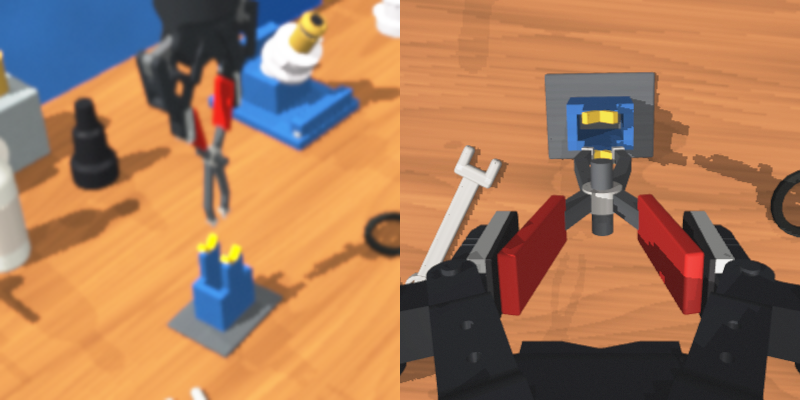

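The side crop shows the pliers hanging upright in the fingers above the stand. The wrist view shows the bolt at about (320,277) and the tips at (317,231). Moving over to the ring.

```bash

python3 -m jog '0 .1 0 0 0 0 .37;-.01 .22 0 0 0 0 .37;-.02 .35 0 0 0 0 .37;-.02 .48 0 0 0 0 .37;-.03 .61 0 0 0 0 .37;-.04 .74 0 0 0 0 .37;-.04 .87 0 0 0 0 .37;-.05 1 0 0 0 0 .37' | head -2
python3 -m jog '0 .12 0 0 0 0 .37;-.01 .25 0 0 0 0 .37;-.02 .37 0 0 0 0 .37;-.02 .5 0 0 0 0 .37;-.03 .62 0 0 0 0 .37;-.04 .75 0 0 0 0 .37;-.04 .87 0 0 0 0 .37;-.05 1 0 0 0 0 .37' | head -2
python3 -m jog '0 .12 0 0 0 0 .37;-.01 .25 0 0 0 0 .37;-.02 .37 0 0 0 0 .37;-.02 .5 0 0 0 0 .37;-.03 .62 0 0 0 0 .37;-.04 .75 0 0 0 0 .37;-.04 .87 0 0 0 0 .37;-.05 1 0 0 0 0 .37' | head -2
python3 -m jog '0 .12 0 0 0 0 .37;-.01 .25 0 0 0 0 .37;-.02 .37 0 0 0 0 .37;-.02 .5 0 0 0 0 .37;-.03 .62 0 0 0 0 .37;-.04 .75 0 0 0 0 .37;-.04 .87 0 0 0 0 .37;-.05 1 0 0 0 0 .37' | head -2
python3 -m jog '.02 .09 0 0 0 .05 .37;.05 .18 0 0 0 .1 .37;.07 .27 0 0 0 .15 .37;.1 .36 0 0 0 .2 .37;.12 .45 0 0 0 .25 .37;.15 .54 0 0 0 .3 .37;.18 .63 0 0 0 .35 .37;.2 .71 0 0 0 .38 .37' | head -2
python3 -m jog '.06 .1 0 0 0 0 .37;.12 .2 0 0 0 0 .37;.18 .3 0 0 0 0 .37;.23 .4 0 0 0 0 .37;.28 .5 0 0 0 0 .37;.31 .6 0 0 0 0 .37;.33 .66 0 0 0 0 .37;.33 .66 0 0 0 0 .37'
python3 - <<'E'
from h import *
s=arm.read_state();c=arm.calibration("wrist");im=arm.camera("wrist");cv2.imwrite("pics/w6.png",im);np.savez("pics/w6.npz",**c)
Rm=rot(s["eef_rot"]).as_matrix();p=s["position"];print(p,Rm.round(3))
for t,z in dict(ring_center=.033,ring_gap=.033,ring_hinge=.033,pliers_tips=.13,pliers_pivot=.2).items():
    for r in arm.mark_of(t,"wrist")[:1]: print(t,np.round(r["uv"],1),round(r["p"],2),onz(c,r["uv"],z).round(4))
for y in(-.0045,0,.0045): print("exp tip",proj(c,p+Rm@[0,y,.116]).round(1))
for n,x in(("gap",(.537,-.258,.036)),("c",(.507,-.255,.036))):print(n,proj(c,x).round(1))
im=cv2.resize(im[100:350,170:470],None,fx=2.4,fy=2.4);cv2.imwrite("pics/c6.png",im)
E
```

```text
clock: 14.33
position: [0.4723, 0.1768, 0.2465]
clock: 15.0
position: [0.4761, 0.0775, 0.2464]
clock: 15.67
position: [0.48, -0.0225, 0.2465]
clock: 16.33
position: [0.484, -0.1225, 0.2464]
clock: 17.0
position: [0.511, -0.1913, 0.2463]
clock: 17.67
position: [0.5364, -0.2618, 0.2461]
eef_rot: [0.001, 0.999, -0.051, -0.0]
contact_force: [-0.4, -0.5, -0.9]
gripper_width: 0.059
finger_force: 9.2
[ 0.53636084 -0.26182737  0.24609399] [[ 0.995 -0.103 -0.   ]
 [-0.103 -0.995 -0.001]
 [-0.     0.001 -1.   ]]
pliers_tips [314. 230.] 0.56 [ 0.537  -0.2579  0.13  ]
pliers_pivot [317.9 276.3] 0.59 [ 0.5316 -0.2601  0.2   ]
exp tip [313.5 230.5]
exp tip [320.5 230.5]
exp tip [327.4 230.5]
gap [315.5 202.9]
c [315.7 236.7]
```

View pics/c6.png

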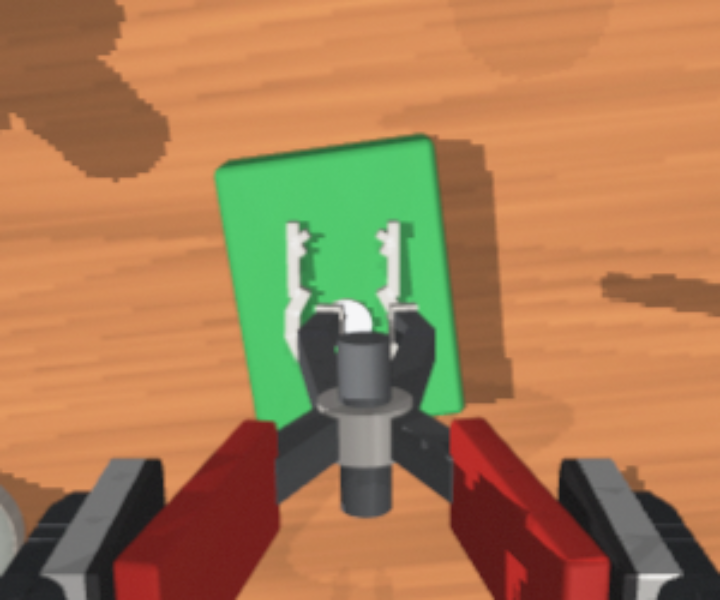

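The crop shows the ring symmetric in the tool frame, notches at (305,240) and (383,240) (mid 344, full image 313,200). The pliers are centred about 20 crop pixels to the right. I'll correct by 5.5 mm and descend.

```bash

python3 -m jog '.02 -.05 .1 0 0 0 .37;.02 -.05 .2 0 0 0 .37;.02 -.05 .3 0 0 0 .37;.02 -.05 .42 0 0 0 .37;.02 -.05 .55 0 0 0 .37;.02 -.05 .68 0 0 0 .37;.02 -.05 .78 0 0 0 .37;.02 -.05 .78 0 0 0 .37'
python3 -m jog '0 0 0 0 0 0 .37;0 0 0 0 0 0 .37;0 0 0 0 0 0 .37;0 0 0 0 0 0 .37;0 0 0 0 0 0 .37;0 0 0 0 0 0 .37;0 0 0 0 0 0 .37;0 0 0 0 0 0 .37'
python3 - <<'E'
from h import *
s=arm.read_state();c=arm.calibration("wrist");im=arm.camera("wrist");cv2.imwrite("pics/w7.png",im);np.savez("pics/w7.npz",**c)
cs=arm.calibration("side");si=arm.camera("side")
Rm=rot(s["eef_rot"]).as_matrix();p=s["position"];print(p)
for cam in("wrist","side"):
  for t,z in dict(ring_gap=.033,pliers_tips=.05).items():
    for r in arm.mark_of(t,cam)[:1]: print(cam,t,np.round(r["uv"],1),round(r["p"],2),onz(c if cam=="wrist" else cs,r["uv"],z).round(4))
for y in(-.0045,0,.0045): print("exp tip",proj(c,p+Rm@[0,y,.116]).round(1),proj(cs,p+Rm@[0,y,.116]).round(1))
a=cv2.resize(im[120:320,220:420],(400,400));b=cv2.resize(si[200:260,360:420],(400,400),interpolation=2);cv2.imwrite("pics/c7.png",np.hstack([a,b]))
E
```

```text
clock: 18.63
position: [0.5371, -0.2537, 0.165]
eef_rot: [-0.001, 0.999, -0.05, -0.003]
contact_force: [-0.3, -0.3, -2.2]
gripper_width: 0.0588
finger_force: 9.2
clock: 19.3
position: [0.5391, -0.2546, 0.1685]
eef_rot: [-0.0, 0.999, -0.05, 0.0]
contact_force: [0.7, 0.3, -0.4]
gripper_width: 0.0587
finger_force: 9.2
[ 0.53914765 -0.254607    0.16847201]
wrist pliers_tips [315.7 231.8] 0.69 [ 0.538  -0.2514  0.05  ]
side pliers_tips [385.5 220.1] 0.72 [ 0.5524 -0.2807  0.05  ]
exp tip [313.4 230.5] [383.4 225. ]
exp tip [320.4 230.5] [384.4 224.4]
exp tip [327.4 230.5] [385.4 223.8]
```

View pics/c7.png

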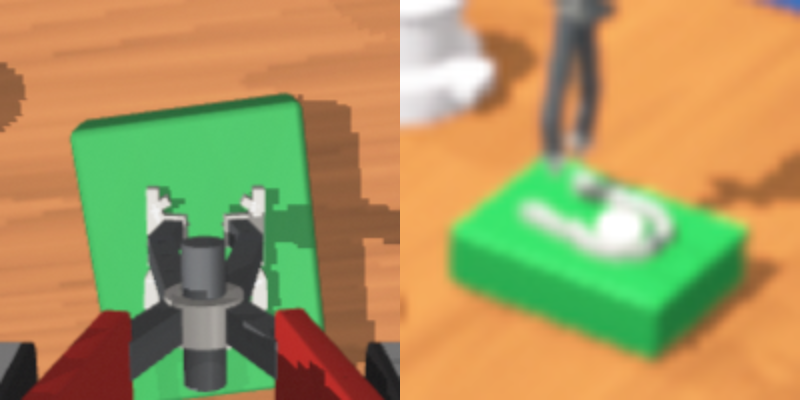

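The left crop shows the jaws centred between the ears (mid 206 of 148/265), with the ear tips at row 187 (full 213.5). The side crop shows the tips just above the ear gap.

```bash
python3 - <<'E'
from h import *
c=np.load("pics/w7.npz");c6=np.load("pics/w6.npz");cs=arm.calibration("side")
print("eartip mid",onz(c,(323,213.5),.036).round(4), "from w6", onz(c6,(170+344/2.4,100+222/2.4),.036).round(4),"notch w6",onz(c6,(313.3,200.4),.036).round(4))
print("ear ends side",[onz(cs,(360+(a-400)/6.667,200+b/6.667),.036).round(4) for a,b in((522,208),(577,180))])
print("proj gap side",[(proj(cs,(x,-.2555,.036))-[360,200])*6.667+[400,0] for x in(.535,.539,.543)])
E
```

```text
eartip mid [ 0.5466 -0.2571  0.036 ] from w6 [ 0.5462 -0.2571  0.036 ] notch w6 [ 0.5394 -0.2563  0.036 ]
ear ends side [array([ 0.5462, -0.2357,  0.036 ]), array([ 0.5406, -0.27  ,  0.036 ])]
proj gap side [array([569.4848411 , 197.78387958]), array([561.72063785, 194.73653364]), array([553.98034599, 191.69857261])]
```

```bash

python3 -m jog '-.01 .01 .03 0 0 0 .37;-.01 .01 .06 0 0 0 .37;-.01 .01 .1 0 0 0 .37;-.01 .01 .14 0 0 0 .37;-.01 .01 .17 0 0 0 .37;-.01 .01 .19 0 0 0 .37;-.01 .01 .19 0 0 0 .37;-.01 .01 .19 0 0 0 .37'
python3 -m jog '0 0 0 0 0 0 .32;0 0 0 0 0 0 .27;0 0 0 0 0 0 .22;0 0 0 0 0 0 .17;0 0 0 0 0 0 .13;0 0 0 0 0 0 .1;0 0 0 0 0 0 .1;0 0 0 0 0 0 .1' 60
python3 - <<'E'
from h import *
s=arm.read_state();c=arm.calibration("wrist");im=arm.camera("wrist");cv2.imwrite("pics/w8.png",im);np.savez("pics/w8.npz",**c)
cs=arm.calibration("side");si=arm.camera("side");print(s["position"])
for cam in("wrist","side"):
  for t in("ring_gap","ring_center","pliers_tips"):
    for r in arm.mark_of(t,cam)[:1]: print(cam,t,np.round(r["uv"],1),round(r["p"],2))
a=cv2.resize(im[120:320,220:420],(400,400));b=cv2.resize(si[200:260,360:420],(400,400),interpolation=2);cv2.imwrite("pics/c8.png",np.hstack([a,b]))
E
```

```text
clock: 20.27
position: [0.538, -0.2555, 0.1491]
eef_rot: [-0.0, 0.999, -0.05, -0.0]
contact_force: [-0.1, -0.4, -0.7]
gripper_width: 0.0586
finger_force: 9.2
clock: 20.93
position: [0.5389, -0.2572, 0.1508]
eef_rot: [0.001, 0.999, -0.05, 0.002]
contact_force: [-0.5, -1.6, 5.6]
gripper_width: 0.0472
finger_force: 15.2
[ 0.53887735 -0.25723427  0.15082827]
wrist pliers_tips [308. 231.] 0.72
side ring_gap [383.  226.5] 0.48
side ring_center [393.2 233.3] 0.45
side pliers_tips [384.7 231.6] 0.89
```

View pics/c8.png

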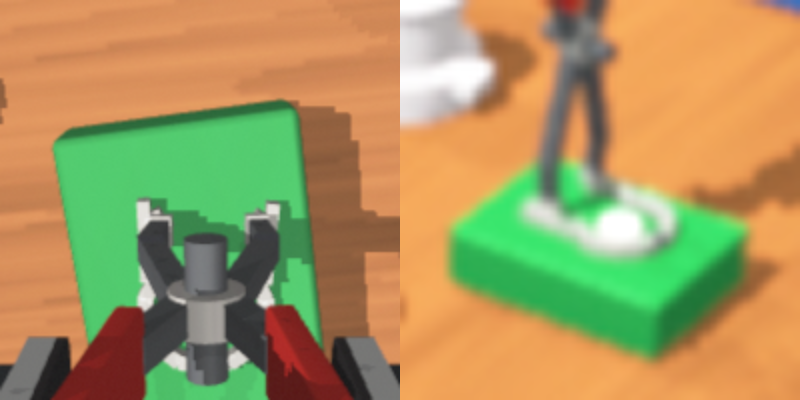

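The crop shows both jaws between the ears at notch level, symmetric about 207, and the side view shows the pins down at the ears. I'll squeeze fully now and use only numbers from here.

```bash

python3 -m jog '0 0 0 0 0 0 .05;0 0 0 0 0 0 0;0 0 0 0 0 0 -.05;0 0 0 0 0 0 -.1;0 0 0 0 0 0 -.15;0 0 0 0 0 0 -.2;0 0 0 0 0 0 -.25;0 0 0 0 0 0 -.3' 60
python3 -m jog '0 0 0 0 0 0 -.4;0 0 0 0 0 0 -.4;0 0 0 0 0 0 -.4;0 0 0 0 0 0 -.4;0 0 0 0 0 0 -.4;0 0 0 0 0 0 -.4;0 0 0 0 0 0 -.4;0 0 0 0 0 0 -.4' 60
python3 - <<'E'
from h import *
s=arm.read_state();c=arm.calibration("wrist");im=arm.camera("wrist");cv2.imwrite("pics/w9.png",im);np.savez("pics/w9.npz",**c)
cs=arm.calibration("side");print(s["position"]);si=arm.camera("side");cv2.imwrite("pics/s9.png",si)
for cam in("wrist","side"):
  for t,z in dict(ring_gap=.033,ring_center=.033,ring_hinge=.033,pliers_tips=.03).items():
    for r in arm.mark_of(t,cam)[:1]: print(cam,t,np.round(r["uv"],1),round(r["p"],2),onz(c if cam=="wrist" else cs,r["uv"],z).round(4))
E
```

```text
clock: 22.0
position: [0.5397, -0.2606, 0.1529]
eef_rot: [0.004, 0.999, -0.051, 0.004]
contact_force: [-1.7, -4.4, 11.7]
gripper_width: 0.0303
finger_force: 25.0
clock: 22.67
position: [0.5399, -0.2591, 0.1527]
eef_rot: [0.003, 0.999, -0.051, 0.003]
contact_force: [-0.6, -3.3, 10.9]
gripper_width: 0.0287
finger_force: 60.8
[ 0.539947   -0.25909229  0.15267636]
wrist ring_hinge [322.9 302.4] 0.73 [ 0.4892 -0.2563  0.033 ]
wrist pliers_tips [292.  232.4] 0.98 [ 0.5397 -0.2409  0.03  ]
side ring_gap [382.5 225.3] 0.52 [ 0.5577 -0.2748  0.033 ]
side ring_center [388.4 235.8] 0.46 [ 0.5127 -0.2372  0.033 ]
side ring_hinge [398.7 234. ] 0.63 [ 0.4951 -0.2637  0.033 ]
side pliers_tips [380.2 232. ] 0.56 [ 0.5447 -0.2437  0.03  ]
```

```bash

python3 -m jog '0 0 -.03 0 0 0 -.4;0 0 -.06 0 0 0 -.4;0 0 -.1 0 0 0 -.4;0 0 -.15 0 0 0 -.4;0 0 -.2 0 0 0 -.4;0 0 -.25 0 0 0 -.4;0 0 -.3 0 0 0 -.4;0 0 -.3 0 0 0 -.4'
python3 -m jog '0 0 -.1 0 0 0 -.4;0 0 -.2 0 0 0 -.4;0 0 -.3 0 0 0 -.4;0 0 -.4 0 0 0 -.4;0 0 -.5 0 0 0 -.4;0 0 -.6 0 0 0 -.4;0 0 -.7 0 0 0 -.4;0 0 -.7 0 0 0 -.4'
cat > look.py <<'E'
from h import *
import sys
def look(tag):
    s=arm.read_state();C={k:arm.calibration(k) for k in("side","wrist","top")};p=s["position"];Rm=rot(s["eef_rot"]).as_matrix()
    print(p.round(4),Rm.round(3).tolist());I={};M={}
    for k in C:
        I[k]=arm.camera(k);cv2.imwrite(f"pics/{k}_{tag}.png",I[k])
        for t in("ring_center","ring_hinge","ring_gap","pliers_tips"):
            r=arm.mark_of(t,k)
            if r:M[t,k]=np.array(r[0]["uv"]);print(k,t,M[t,k].round(1),round(r[0]["p"],2))
    for t in("ring_center","ring_hinge","ring_gap","pliers_tips"):
        o=[(C[k],M[t,k]) for k in C if (t,k) in M]
        if len(o)>1:
            x=tri(o);print(t,x.round(4),"tool",(Rm.T@(x-p)).round(4),[(np.round(proj(c,x)-u,1)).tolist() for c,u in o])
look(sys.argv[1])
E
python3 look.py 10
```

```text
clock: 23.83
position: [0.5388, -0.2558, 0.1807]
eef_rot: [0.0, 0.999, -0.05, 0.001]
contact_force: [-0.4, 0.5, -1.7]
gripper_width: 0.0287
finger_force: 59.7
clock: 24.5
position: [0.5393, -0.2561, 0.2522]
eef_rot: [0.001, 0.999, -0.05, 0.002]
contact_force: [0.6, 0.5, -0.3]
gripper_width: 0.0285
finger_force: 59.7
[ 0.5393 -0.2561  0.2522] [[0.995, -0.1, 0.005], [-0.1, -0.995, -0.002], [0.005, 0.002, -1.0]]
side ring_center [392.1 200.1] 0.43
side ring_hinge [404.6 207.4] 0.65
side ring_gap [383.7 196.7] 0.43
side pliers_tips [383.8 202.9] 0.76
wrist ring_hinge [321.9 299.2] 0.58
wrist pliers_tips [291.1 232.7] 0.94
top ring_center [437.3 249.5] 0.66
top ring_hinge [440.4 256.1] 0.63
top ring_gap [438.7 257.2] 0.5
top pliers_tips [431.1 235.8] 0.44
ring_center [ 0.5089 -0.2389  0.148 ] tool [-0.0325 -0.0142  0.104 ] [[0.7, 0.0], [-0.5, -0.7]]
ring_hinge [ 0.4876 -0.2535  0.1268] tool [-0.0524  0.0024  0.1252] [[-2.8, -0.1], [2.0, 0.7], [1.3, 2.6]]
ring_gap [ 0.5062 -0.2266  0.165 ] tool [-0.0364 -0.0262  0.087 ] [[7.9, -0.2], [-5.8, -7.6]]
pliers_tips [ 0.5382 -0.2351  0.1302] tool [-0.0038 -0.0209  0.122 ] [[-1.3, 0.3], [-2.4, 1.1], [1.8, 0.8]]
```

```bash
python3 - <<'E'
from h import *
import json
for f in("pics/w8.png","pics/w9.png","pics/wrist_10.png"):
    im=cv2.imread(f);h=cv2.cvtColor(im,cv2.COLOR_BGR2HSV)
    m=(h[...,1]<75)&(h[...,2]>110)
    print(f)
    for u in range(270,376,6):
        v=np.nonzero(m[240:345,u])[0]+240
        # runs
        r=np.split(v,np.nonzero(np.diff(v)>1)[0]+1) if len(v) else []
        print(u,[(int(a[0]),int(a[-1])) for a in r if len(a)>1],end=" | ")
    print()
s=arm.read_state();c=arm.calibration("wrist");Rm=rot(s["eef_rot"]).as_matrix();p=s["position"]
for x in(-.0445,-.0489):
  for z in(.110,.114,.118): print(x,z,proj(c,p+Rm@[x,0,z]).round(1),"back edge",proj(c,p+Rm@[x-.0025,0,z]).round(1))
E
```

```text
pics/w8.png
270 [] | 276 [] | 282 [] | 288 [] | 294 [(260, 274)] | 300 [] | 306 [(240, 241), (262, 270), (296, 303)] | 312 [(244, 245), (247, 249), (266, 271), (298, 305)] | 318 [(242, 263), (270, 291), (305, 311)] | 324 [(242, 264), (270, 291)] | 330 [(270, 291)] | 336 [(268, 270), (293, 304)] | 342 [(298, 301)] | 348 [(269, 271)] | 354 [(258, 272)] | 360 [] | 366 [] | 372 [] | 
pics/w9.png
270 [(286, 289), (291, 302)] | 276 [] | 282 [(254, 261)] | 288 [(261, 271)] | 294 [] | 300 [] | 306 [(260, 267), (298, 301)] | 312 [(263, 264), (267, 269), (296, 303)] | 318 [(240, 264), (267, 308)] | 324 [(240, 265), (268, 288), (290, 308)] | 330 [(267, 269)] | 336 [(266, 268), (296, 302)] | 342 [] | 348 [] | 354 [(266, 267)] | 360 [(260, 279)] | 366 [(254, 256)] | 372 [(286, 292), (295, 308)] | 
pics/wrist_10.png
270 [(286, 302)] | 276 [] | 282 [(255, 262)] | 288 [(261, 270)] | 294 [] | 300 [] | 306 [(261, 267), (298, 300)] | 312 [(263, 269), (295, 302)] | 318 [(240, 308)] | 324 [(240, 264), (267, 288), (291, 308)] | 330 [(267, 269)] | 336 [(266, 267), (296, 301)] | 342 [] | 348 [] | 354 [(265, 270)] | 360 [(259, 280)] | 366 [(253, 254)] | 372 [(286, 301), (304, 309)] | 
-0.0445 0.11 [320.5 298.3] back edge [320.5 301.9]
-0.0445 0.114 [320.5 295.9] back edge [320.5 299.4]
-0.0445 0.118 [320.5 293.5] back edge [320.5 297. ]
-0.0489 0.11 [320.5 304.5] back edge [320.5 308. ]
-0.0489 0.114 [320.5 302. ] back edge [320.5 305.4]
-0.0489 0.118 [320.5 299.6] back edge [320.5 303. ]
```

```bash
python3 - <<'E'
from h import *
s=arm.read_state();c=arm.calibration("wrist");Rm=rot(s["eef_rot"]).as_matrix();p=s["position"]
C,d=ray(c,(291.1,232.7));ct=Rm.T@(C-p);dt=Rm.T@d
for z in(.116,.119,.1225): print("tip in tool",(ct+dt*(z-ct[2])/dt[2]).round(4))
w2=np.load("pics/w2.npz");ct_=arm.calibration("top");cs=arm.calibration("side")
def brass(im,box):
    h=cv2.cvtColor(im,cv2.COLOR_BGR2HSV);u0,v0,u1,v1=box;m=np.zeros(im.shape[:2],np.uint8)
    b=(h[...,0]>12)&(h[...,0]<30)&(h[...,1]>110)&(h[...,2]>80);m[v0:v1,u0:u1]=b[v0:v1,u0:u1]
    n,l,st,ce=cv2.connectedComponentsWithStats(m);print(n,[st[i].tolist() for i in range(1,n) if st[i,4]>15])
    return h
h=brass(cv2.imread("pics/w2.png"),(285,20,370,108))
im=cv2.imread("pics/w2.png")
dk=np.zeros(im.shape[:2],np.uint8);dk[65:105,300:355]=(h[65:105,300:355,2]<50)
n,l,st,ce=cv2.connectedComponentsWithStats(dk);k=1+np.argmax(st[1:,4]);print("bore",st[k],ce[k],onz(w2,ce[k],.1622).round(4))
for v in range(24,106,4):
    row=h[v,290:365];print(v,''.join('#' if x[2]<50 else 'b' if 12<x[0]<30 and x[1]>110 else 'w' if x[1]<60 else '.' for x in row))
E
```

```text
tip in tool [-0.0014 -0.0189  0.116 ]
tip in tool [-0.0022 -0.0192  0.119 ]
tip in tool [-0.0032 -0.0194  0.1225]
2 [[304, 30, 46, 72, 2145]]
bore [314  73  26  25 522] [326.58429119  84.66858238] [ 0.6142 -0.0512  0.1622]
24 wwwwwwwwwwwwwwwwwwwwwwwwwwwwwwwwwwwwwwwwwwwwwwwwwwwwwwwwwwwwwwwwwwwwwwwwwww
28 wwwwwwwwwwwwwwwwwwwwwwwwwwwwwwwwwwwwwwwwwwwwwwwwwwwwwwwwwwwwwwwwwwwwwwwwwww
32 wwwwwwwwwwwwwwwwwwwwwwwwww.bbbbbbbbbbbbbbbbbbbb.wwwwwwwwwwwwwwwwwwwwwwwwwww
36 wwwwwwwwwwwwwwwwwwwwwbbbbbbbbbbbbbbbbbbbbbbbbbbbbbbbwwwwwwwwwwwwwwwwwwwwwww
40 wwwwwwwwwwwwwwwwww.bbbbbbbbbbbbbbbbbbbbbbbbbbbbbbbbbbbbwwwwwwwwwwwwwwwwwwww
44 wwwwwwwwwwwwwwww.bbbbbbbbbbbbbbbbbbbbbbbbbbbbbbbbbbbbbbb.wwwwwwwwwwwwwwwwww
48 wwwwwwwwwwwwwww.bbbbbbbbbbbbbbbbbbbbbbbbbbbbbbbbbbbbbbbbb.wwwwwwwwwwwwwwwww
52 wwwwwwwwwwwwwww.bbbbbbbbbbbbbbbbbbbbbbbbbbbbbbbbbbbbbbbbbbwwwwwwwwwwwwwwwww
56 wwwwwwwwwwwwwwwbbbbbbbbbbb...bbbbbbbbbbbbbbbbb..bbbbbbbbbb.wwwwwwwwwwwwwwww
60 wwwwwwwwwwwwwwwbbbbbbbbbbbbbbbbbbbbbbbbbbbbbbbbbbbbbbbbbbb.wwwwwwwwwwwwwwww
64 wwwwwwwwwwwwww.bbbbbbbbbbbbbbbbbbbbbbbbbbbbbbbbbbbbbbbbbbbbwwwwwwwwwwwwww..
68 ..wwwwwwwwwwww.bbbbbbbbbbbbbbbbbbbbbbbbbbbbbbbbbbbbbbbbbbbb.wwwwwwwwwww....
72 .....wwwwwwwww.bbbbbbbbbbbbbbbbbb..wwww..bbbbbbbbbbbbbbbbbb.wwwwwwww.......
76 .........wwwwwbbbbbbbbbbbbbw###################.bbbbbbbbbbbb.www...........
80 .............wbbbbbbbbbbb########################wbbbbbbbbbb...............
84 .............wbbbbbbbbb.##########################.bbbbbbbbbw..............
88 ................bbbbbbbb##########################bbbbbbbb.................
92 .................wbbbbbbbb######################bbbbbbbbw..................
96 ....................w.bbbbbbbb.###########wbbbbbbbbbw......................
100 ...........................w.bbbbbbbbbbbbbbbbww............................
104 ...........................................................................
```

```bash

python3 -m jog '0 0 -.1 0 0 -.03 -.4;0 0 -.2 0 0 -.06 -.4;0 0 -.3 0 0 -.09 -.4;0 0 -.4 0 0 -.12 -.4;0 0 -.5 0 0 -.16 -.4;0 0 -.6 0 0 -.2 -.4;0 0 -.63 0 0 -.2 -.4;0 0 -.63 0 0 -.2 -.4' |head -2
python3 -m jog '0 -.1 0 0 .1 0 -.4;0 -.2 0 0 .2 0 -.4;0 -.3 0 0 .3 0 -.4;0 -.42 0 0 .42 0 -.4;0 -.55 0 0 .55 0 -.4;0 -.7 0 0 .7 0 -.4;0 -.85 0 0 .85 0 -.4;0 -1 0 0 1 0 -.4'
cat > goal.py <<'E'
from h import *
import sys
th=np.radians(33);n=np.array([-np.sin(th),0,np.cos(th)])
Rg=np.array([[np.cos(th),0,np.sin(th)],[0,-1,0],[np.sin(th),0,-np.cos(th)]])
N=np.array([.622,-.051,.15])
def go(h,A=(-.0263,.001,.1195),N=N):
    s=arm.read_state();p=s["position"];Rm=rot(s["eef_rot"]).as_matrix()
    t=N+h*n-Rg@np.array(A)
    print("pos",p.round(4),"target",t.round(4),"shift",(Rm.T@(t-p)/.1).round(3),"turn",(R.from_matrix(Rm.T@Rg).as_rotvec()/.5).round(3),"F",s["contact_force"].round(1),s["gripper_width"].round(4))
    # present ring point in the neck frame
    q=Rg.T@(p+Rm@np.array(A)-N);print("ring in neck: toward ears",q[0].round(4),"tool y",q[1].round(4),"out",(-q[2]).round(4))
if __name__=="__main__": go(float(sys.argv[1]))
E
python3 goal.py .06
```

```text
clock: 25.92
position: [0.5386, -0.2557, 0.3138]
clock: 26.58
position: [0.5373, -0.1547, 0.312]
eef_rot: [0.0, 0.969, -0.0, 0.248]
contact_force: [-0.3, 0.0, -1.9]
gripper_width: 0.0285
finger_force: 59.8Traceback (most recent call last):
  File "goal.py", line 12, in <module>
    if __name__=="__main__": go(float(sys.argv[1]))
                             ~~^^^^^^^^^^^^^^^^^^^^
  File "goal.py", line 9, in go
    print("pos",p.round(4),"target",t.round(4),"shift",(Rm.T@(t-p)/.1).round(3),"turn",(R.from_matrix(Rm.T@Rg).as_rotvec()/.5).round(3),"F",s["contact_force"].round(1),s["gripper_width"].round(4))
                                                                                                                                                                        ^^^^^^^^^^^^^^^^^^^^^^^^
AttributeError: 'float' object has no attribute 'round'
```

```bash
sed -i 's/s\["gripper_width"\].round(4)/round(s["gripper_width"],4)/' goal.py; python3 goal.py .06
```

```text
pos [ 0.5373 -0.1547  0.312 ] target [ 0.5463 -0.05    0.3149] shift [ 0.093 -1.047  0.018] turn [ 0.     0.148 -0.001] F [-0.3  0.  -1.9] 0.0285
ring in neck: toward ears -0.0179 tool y 0.1047 out 0.0648
```

```bash

python3 -m jog '.02 -.1 0 0 .03 0 -.4;.04 -.25 0 0 .06 0 -.4;.06 -.4 0 0 .1 0 -.4;.07 -.55 .01 0 .13 0 -.4;.09 -.7 .02 0 .15 0 -.4;.09 -.85 .02 0 .15 0 -.4;.09 -1 .02 0 .15 0 -.4;.09 -1 .02 0 .15 0 -.4'
python3 -m jog '0 0 0 0 0 0 -.4;0 0 0 0 0 0 -.4;0 0 0 0 0 0 -.4;0 0 0 0 0 0 -.4;0 0 0 0 0 0 -.4;0 0 0 0 0 0 -.4;0 0 0 0 0 0 -.4;0 0 0 0 0 0 -.4' | head -2
python3 goal.py .03
python3 look.py 11
python3 - <<'E'
from h import *
im=cv2.imread("pics/wrist_11.png");h=cv2.cvtColor(im,cv2.COLOR_BGR2HSV)
r=arm.mark_of("neck","wrist");print(r[:1])
for v in range(130,345,5):
    row=h[v,250:400:2];print(v,''.join('#' if x[2]<50 else 'b' if 12<x[0]<30 and x[1]>110 else 'w' if x[1]<75 and x[2]>110 else 'g' if x[1]<75 else 'r' if (x[0]<8 or x[0]>172) else 'B' if 95<x[0]<130 else '.' for x in row))
E
```

```text
clock: 27.25
position: [0.5473, -0.0512, 0.3147]
eef_rot: [-0.001, 0.959, 0.003, 0.283]
contact_force: [0.2, 0.5, -0.5]
gripper_width: 0.0289
finger_force: 59.7
clock: 27.92
position: [0.5469, -0.0558, 0.3149]
pos [ 0.5469 -0.0558  0.3149] target [ 0.5626 -0.05    0.2897] shift [-0.005 -0.058  0.297] turn [ 0.001  0.002 -0.001] F [-0.3 -0.4 -1. ] 0.0286
ring in neck: toward ears 0.0004 tool y 0.0058 out 0.0597
[ 0.5469 -0.0558  0.3149] [[0.839, -0.001, 0.544], [-0.001, -1.0, -0.0], [0.544, -0.0, -0.839]]
side ring_center [325.1 200.9] 0.5
side ring_hinge [334.5 204.7] 0.53
side ring_gap [209.1 289.3] 0.52
side pliers_tips [315.  196.7] 0.78
wrist ring_hinge [322.4 296.6] 0.8
wrist pliers_tips [291.1 230.8] 0.94
top ring_center [353.6 214. ] 0.56
top ring_hinge [354.7 221.2] 0.39
top ring_gap [350.  200.8] 0.46
top pliers_tips [348.7 199.5] 0.65
ring_center [ 0.5879 -0.0504  0.1977] tool [-0.0293 -0.0053  0.1207] [[1.0, 0.1], [-0.7, -0.9]]
ring_hinge [ 0.5704 -0.0566  0.1909] tool [-0.0477  0.0009  0.1168] [[-1.4, -0.1], [-0.7, 3.1], [1.1, 0.3]]
ring_gap [ 0.7438  0.0537 -0.0734] tool
[... 2943 characters left out ...]
rrrrrrrrrrrggwwwwggggggggggwwwwgrrrrrrrrrr#ggwwwwwwww###gg..
305 ggwwwwwwwwwg#rrrrrrrrrrrr.BBBBBBgwwwggggggBBBBBrrrrrrrrrrr#gwwwwwwwww####gg
310 ggwwwwwwwwgg#rrrrrrrrrrrrr..b..................rrrrrrrrrrr#ggwwwwwwwwg##ggg
315 gwwwwwwwwg##rrrrrrrrrrrrr......................rrrrrrrrrrrr##gwwwwwwwwg##gg
320 wwwwwwwwwg#rrrrrrrrrrrrrr.bb....................rrrrrrrrrrrr##gwwwwwwwwg##g
325 wwwwwwww#g#rrrrrrrrrrrrrr.......................rrrrrrrrrrrr#g#wwwwwwwww###
330 wwwwwwwg###rrrrrrrrrrrrr........................rrrrrrrrrrrr#g#gwwwwwwwww##
335 gggwwwwggg#rrrrrrrrrrrrr........................rrrrrrrrrrrr#gggwwwwggggggg
340 ggggwwwggg#rrrrrrrrrrrrr........................rrrrrrrrrrrr#gggwwwgggggggg
```

```bash
python3 - <<'E'
from goal import *
c=arm.calibration("wrist")
for dx in(-.003,0,.003): print(dx,proj(c,N+[dx,0,0]).round(1),"end",proj(c,N+[dx,0,0]+.0145*n).round(1))
t=arm.calibration("top");s=arm.calibration("side");print("top",proj(t,N).round(1),"side",proj(s,N).round(1))
E
```

```text
-0.003 [314.8 247.5] end [314.5 252.9]
0 [314.8 243.9] end [314.5 249.2]
0.003 [314.8 240.3] end [314.6 245.5]
top [351.4 201.2] side [316.  213.3]
```

```bash
sed -i 's/\.622,-\.051/.6228,-.0515/;s/-\.0263,\.001,/-.0263,.0015,/' goal.py
python3 -m jog '0 -.02 .05 0 0 0 -.4;0 -.04 .1 0 0 0 -.4;0 -.055 .15 0 0 0 -.4;0 -.055 .2 0 0 0 -.4;0 -.055 .25 0 0 0 -.4;0 -.055 .28 0 0 0 -.4;0 -.055 .28 0 0 0 -.4;0 -.055 .28 0 0 0 -.4'
python3 goal.py .015
```

```text
clock: 29.38
position: [0.5621, -0.0501, 0.2911]
eef_rot: [-0.0, 0.959, -0.0, 0.283]
contact_force: [-0.5, 0.8, -1.7]
gripper_width: 0.0285
finger_force: 59.8
pos [ 0.5621 -0.0501  0.2911] target [ 0.5716 -0.05    0.2771] shift [ 0.004 -0.001  0.169] turn [ 0.     0.003 -0.001] F [-0.5  0.8 -1.7] 0.0285
ring in neck: toward ears -0.0005 tool y 0.0001 out 0.0319
```

```bash

python3 -m jog '0 0 .03 0 0 0 -.4;0 0 .06 0 0 0 -.4;0 0 .09 0 0 0 -.4;0 0 .12 0 0 0 -.4;0 0 .14 0 0 0 -.4;0 0 .16 0 0 0 -.4;0 0 .17 0 0 0 -.4;0 0 .17 0 0 0 -.4'
python3 goal.py .008
python3 -m jog '0 0 .01 0 0 0 -.4;0 0 .02 0 0 0 -.4;0 0 .03 0 0 0 -.4;0 0 .04 0 0 0 -.4;0 0 .05 0 0 0 -.4;0 0 .06 0 0 0 -.4;0 0 .07 0 0 0 -.4;0 0 .07 0 0 0 -.4'
python3 goal.py 0
```

```text
clock: 30.05
position: [0.5714, -0.05, 0.2769]
eef_rot: [-0.0, 0.959, -0.0, 0.283]
contact_force: [0.9, -0.3, -1.2]
gripper_width: 0.029
finger_force: 59.8
pos [ 0.5714 -0.05    0.2769] target [ 0.5754 -0.05    0.2713] shift [0.003 0.    0.069] turn [-0.     0.003 -0.   ] F [ 0.9 -0.3 -1.2] 0.029
ring in neck: toward ears -0.0005 tool y -0.0 out 0.0149
clock: 30.72
position: [0.5752, -0.0499, 0.271]
eef_rot: [-0.0, 0.959, -0.0, 0.283]
contact_force: [0.2, -1.1, -0.9]
gripper_width: 0.0286
finger_force: 59.8
pos [ 0.5752 -0.0499  0.271 ] target [ 0.5798 -0.05    0.2645] shift [0.003 0.001 0.079] turn [-0.     0.002 -0.   ] F [ 0.2 -1.1 -0.9] 0.0286
ring in neck: toward ears -0.0004 tool y -0.0001 out 0.008
```

```bash

python3 -m jog '0 0 .01 0 0 0 -.4;0 0 .02 0 0 0 -.4;0 0 .03 0 0 0 -.4;0 0 .04 0 0 0 -.4;0 0 .05 0 0 0 -.4;0 0 .06 0 0 0 -.4;0 0 .07 0 0 0 -.4;0 0 .08 0 0 0 -.4'
python3 goal.py 0
python3 look.py 12
python3 - <<'E'
from h import *
im=cv2.imread("pics/wrist_12.png");h=cv2.cvtColor(im,cv2.COLOR_BGR2HSV)
for v in range(205,312,4):
    row=h[v,260:386:2];print(v,''.join('#' if x[2]<50 else 'b' if 12<x[0]<30 and x[1]>110 else 'w' if x[1]<75 and x[2]>110 else 'g' if x[1]<75 else 'r' if (x[0]<8 or x[0]>172) else 'B' if 95<x[0]<130 else '.' for x in row))
E
```

```text
clock: 31.38
position: [0.5796, -0.05, 0.2645]
eef_rot: [-0.0, 0.959, -0.0, 0.284]
contact_force: [-0.4, 0.1, -1.2]
gripper_width: 0.0286
finger_force: 59.8
pos [ 0.5796 -0.05    0.2645] target [ 0.5798 -0.05    0.2645] shift [ 0.002 -0.     0.   ] turn [ 0.     0.002 -0.   ] F [-0.4  0.1 -1.2] 0.0286
ring in neck: toward ears -0.0003 tool y 0.0 out 0.0001
[ 0.5796 -0.05    0.2645] [[0.839, -0.0, 0.544], [-0.0, -1.0, -0.0], [0.544, -0.0, -0.839]]
side ring_center [319.3 187.2] 0.62
side ring_hinge [322.9 217.1] 0.49
side ring_gap [304.  205.1] 0.66
side pliers_tips [305.1 210.7] 0.74
wrist ring_hinge [320.2 302.5] 0.69
wrist pliers_tips [293.  230.5] 0.68
top ring_center [428.4 252.7] 0.57
top ring_hinge [349.6 208.9] 0.59
top ring_gap [346.9 191.8] 0.49
top pliers_tips [342.6 190.6] 0.84
ring_center [ 0.5639 -0.1406  0.2194] tool [-0.0377  0.0906  0.0293] [[36.3, -4.0], [-32.0, -31.0]]
ring_hinge [ 0.6014 -0.0491  0.1473] tool [-0.0454 -0.0009  0.1102] [[-1.2, -0.1], [-1.1, -1.8], [1.2, 1.5]]
ring_gap [ 0.6437 -0.0373  0.1719] tool [ 0.0035 -0.0127  0.1126] [[2.0, 0.2], [-1.5, -1.7]
[... 1245 characters left out ...]
gggwwwwwwBBBBBBBBBBB
273 BBBBBBBBBBBBwrrrrrrrggggggggwwwwwwwgggggggrrrrrrrrwwBBBBBBBBBBB
277 BBBBBBBBBBBB.rrrrrrrrgggggggwwwwwwwgggggggrrrrrrrrwBBBBBBBBBBBB
281 BBBBBBBBBBBBrrrrrrrrrgggggggwwwwwwwgggggggrrrrrrrr.BBBBBBBBBBBB
285 BBBBBBBBBBB.rrrrrrrrrgggggggwwwwwwwgggggggrrrrrrrrrBBBBBBBBBBBB
289 Bwwwwwwwg#rrrrrrrrrrrgggggggggggggggggggggrrrrrrrrrg#wwwwwwwwBB
293 wwwwwwwgg#rrrrrrrrrrrggggbbgggggggggg.ggggrrrrrrrrr##gwwwwwwwBB
297 wwwwwww##rrrrrrrrrrrrgggwwwggggggggggwwgggrrrrrrrrrr#gwwwwwwwwB
301 wwwwwwg##rrrrrrrrrrrrgBwwwwggggggggggwwwwgrrrrrrrrrr#ggwwwwwwww
305 wwwwwwg##rrrrrrrrrrr.BBBBBBgwwwgggggBBBBBBrrrrrrrrrrrg#wwwwwwww
309 wwwww#g#rrrrrrrrrrrr.BBBBBBBBBBBBBBBBBBBBBrrrrrrrrrrr#g#wwwwwww
```

```bash

python3 -m jog '.01 0 0 0 0 0 -.4;.015 0 0 0 0 0 -.4;.02 0 0 0 0 0 -.4;.025 0 0 0 0 0 -.4;.03 0 0 0 0 0 -.4;.035 0 0 0 0 0 -.4;.035 0 0 0 0 0 -.4;.035 0 0 0 0 0 -.4'
python3 goal.py 0
```

```text
clock: 32.8
position: [0.5824, -0.05, 0.2663]
eef_rot: [-0.0, 0.959, -0.0, 0.283]
contact_force: [-0.8, 0.2, -1.7]
gripper_width: 0.0285
finger_force: 59.8
pos [ 0.5824 -0.05    0.2663] target [ 0.5798 -0.05    0.2645] shift [-0.032  0.     0.001] turn [ 0.     0.002 -0.   ] F [-0.8  0.2 -1.7] 0.0285
ring in neck: toward ears 0.003 tool y -0.0 out 0.0001
```

```bash

python3 -m jog '.003 0 0 0 0 0 -.4;.006 0 0 0 0 0 -.4;.009 0 0 0 0 0 -.4;.012 0 0 0 0 0 -.4;.015 0 0 0 0 0 -.4;.018 0 0 0 0 0 -.4;.02 0 0 0 0 0 -.4;.02 0 0 0 0 0 -.4'
python3 goal.py 0; python3 -c "
from h import *
print([ (round(r['uv'][0],1),round(r['uv'][1],1),r['p']) for r in (arm.camera('wrist') is not None and arm.mark_of('ring_hinge','wrist'))[:1]])"
python3 -m jog '0 0 .005 0 0 0 -.4;0 0 .01 0 0 0 -.4;0 0 .015 0 0 0 -.4;0 0 .02 0 0 0 -.4;0 0 .025 0 0 0 -.4;0 0 .03 0 0 0 -.4;0 0 .03 0 0 0 -.4;0 0 .03 0 0 0 -.4'
python3 goal.py 0
```

```text
clock: 33.47
position: [0.5833, -0.05, 0.2667]
eef_rot: [-0.0, 0.959, -0.0, 0.282]
contact_force: [-0.9, 0.2, -1.7]
gripper_width: 0.0289
finger_force: 59.9
pos [ 0.5833 -0.05    0.2667] target [ 0.5798 -0.05    0.2645] shift [-0.042  0.    -0.001] turn [-0.     0.007 -0.   ] F [-0.9  0.2 -1.7] 0.0289
ring in neck: toward ears 0.0037 tool y -0.0 out 0.0
[]
clock: 34.23
position: [0.5854, -0.05, 0.2646]
eef_rot: [-0.0, 0.959, -0.0, 0.283]
contact_force: [-4.2, -0.1, -2.1]
gripper_width: 0.0287
finger_force: 59.8
pos [ 0.5854 -0.05    0.2646] target [ 0.5798 -0.05    0.2645] shift [-0.047 -0.    -0.03 ] turn [ 0.     0.004 -0.   ] F [-4.2 -0.1 -2.1] 0.0287
ring in neck: toward ears 0.0045 tool y 0.0 out -0.0029
```

```bash

python3 -m jog '0 0 -.01 0 0 0 -.4;0 0 -.02 0 0 0 -.4;0 0 -.03 0 0 0 -.4;0 0 -.03 0 0 0 -.4;0 0 -.03 0 0 0 -.4;0 0 -.03 0 0 0 -.4;0 0 -.03 0 0 0 -.4;0 0 -.03 0 0 0 -.4' | grep force
python3 goal.py 0
python3 -m jog '0 0 -.01 0 0 0 -.4;0 0 -.02 0 0 0 -.4;0 0 -.03 0 0 0 -.4;0 0 -.03 0 0 0 -.4;0 0 -.03 0 0 0 -.4;0 0 -.03 0 0 0 -.4;0 0 -.03 0 0 0 -.4;0 0 -.03 0 0 0 -.4' | grep force
python3 goal.py 0
```

```text
contact_force: [-2.8, -0.3, -3.4]
finger_force: 59.8
pos [ 0.5841 -0.0501  0.2674] target [ 0.5798 -0.05    0.2645] shift [-0.052 -0.001  0.001] turn [ 0.     0.002 -0.   ] F [-2.8 -0.3 -3.4] 0.0286
ring in neck: toward ears 0.005 tool y 0.0001 out 0.0001
contact_force: [-3.4, -0.8, -4.9]
finger_force: 59.8
pos [ 0.5824 -0.0501  0.2699] target [ 0.5798 -0.05    0.2645] shift [-0.051 -0.001  0.031] turn [ 0.     0.003 -0.   ] F [-3.4 -0.8 -4.9] 0.0288
ring in neck: toward ears 0.005 tool y 0.0001 out 0.0031
```

```bash

python3 -m jog '0 0 .01 0 0 0 -.4;0 0 .02 0 0 0 -.4;0 0 .03 0 0 0 -.4;0 0 .03 0 0 0 -.4;0 0 .03 0 0 0 -.4;0 0 .03 0 0 0 -.4;0 0 .03 0 0 0 -.4;0 0 .03 0 0 0 -.4' | grep force
python3 goal.py 0
python3 -m jog '0 0 0 0 0 0 -.3;.003 0 0 0 0 0 -.25;.007 0 0 0 0 0 -.2;.011 0 0 0 0 0 -.15;.015 0 0 0 0 0 -.1;.02 0 0 0 0 0 -.05;.025 0 0 0 0 0 0;.03 0 0 0 0 0 .05' 60
python3 -m jog '.005 0 0 0 0 0 .1;.01 0 0 0 0 0 .13;.01 0 0 0 0 0 .16;.01 0 0 0 0 0 .19;.01 0 0 0 0 0 .22;.01 0 0 0 0 0 .22;.01 0 0 0 0 0 .22;.01 0 0 0 0 0 .22'
python3 goal.py 0; python3 look.py 13
```

```text
contact_force: [-3.4, -1.7, -3.0]
finger_force: 59.8
pos [ 0.5841 -0.05    0.2675] target [ 0.5798 -0.05    0.2645] shift [-0.053 -0.     0.002] turn [ 0.     0.002 -0.   ] F [-3.4 -1.7 -3. ] 0.0285
ring in neck: toward ears 0.0051 tool y 0.0 out 0.0002
clock: 36.9
position: [0.587, -0.05, 0.2695]
eef_rot: [-0.0, 0.959, -0.0, 0.284]
contact_force: [0.5, -0.2, -0.8]
gripper_width: 0.0451
finger_force: 14.0
clock: 37.57
position: [0.5875, -0.05, 0.2698]
eef_rot: [0.0, 0.959, -0.0, 0.284]
contact_force: [-0.2, -0.5, -1.2]
gripper_width: 0.0524
finger_force: 10.2
pos [ 0.5875 -0.05    0.2698] target [ 0.5798 -0.05    0.2645] shift [-0.093 -0.     0.001] turn [ 0.     0.002 -0.   ] F [-0.2 -0.5 -1.2] 0.0524
ring in neck: toward ears 0.0092 tool y 0.0001 out 0.0002
[ 0.5875 -0.05    0.2698] [[0.839, -0.0, 0.544], [-0.0, -1.0, -0.0], [0.544, -0.0, -0.839]]
side ring_center [468.  244.4] 0.6
side ring_hinge [323.  222.8] 0.55
side ring_gap [306.4 202.9] 0.39
wrist pliers_tips [308.4 244.8] 0.89
top ring_center [351.1 203. ] 0.39
top ring_hinge [350.7 207.8] 0.58
top ring_gap [349.8 188.6] 0.46
top pliers_tips [348.2 191.1] 0.92
ring_center [ 0.4273 -0.0944  0.1887] tool [-0.1785  0.0444 -0.0191] [[-77.9, -26.8], [24.5, 84.0]]
ring_hinge [ 0.6067 -0.0532  0.1267] tool [-0.0617  0.0031  0.1305] [[-1.8, -0.2], [1.3, 1.6]]
ring_gap [ 0.6477 -0.046   0.1736] tool [-0.0018 -0.0041  0.1134] [[0.6, 0.1], [-0.5, -0.6]]
pliers_tips [ 0.6396 -0.0428  0.1804] tool [-0.005  -0.0073  0.1033] [[0.2, -0.2], [-0.1, 0.0]]
```

```bash

python3 -m jog '0 0 0 0 0 0 .3;0 0 0 0 0 0 .34;0 0 0 0 0 0 .34;0 0 -.05 0 0 0 .34;0 0 -.1 0 0 0 .34;0 0 -.2 0 0 0 .34;0 0 -.3 0 0 0 .34;0 0 -.4 0 0 0 .34' 40
python3 - <<'E'
from goal import *
s=arm.read_state();c=arm.calibration("wrist");im=arm.camera("wrist");cv2.imwrite("pics/w14.png",im)
print(s["position"])
for t in("pliers_tips","pliers_pivot","ring_hinge","ring_gap","ring_center"): print(t,[(np.round(r["uv"],1).tolist(),round(r["p"],2)) for r in arm.mark_of(t,"wrist")[:1]])
Rm=rot(s["eef_rot"]).as_matrix();p=s["position"]
for nm,z in(("tip",.116),("pivot",.033)):print(nm,proj(c,p+Rm@[-.003,.0,z]).round(1))
for nm,x in(("center",0),("hinge",-.0189),("back",-.0214),("gap",.03),("eartip",.038)):
  for o in(0,.003): print(nm,o,proj(c,N+Rg@[x,0,-o]).round(1),end=" ")
for y in(-.0125,.0125):print("ear",proj(c,N+Rg@[.03,y,-.003]).round(1))
h=cv2.cvtColor(im,cv2.COLOR_BGR2HSV)
for v in range(185,330,4):
    row=h[v,240:406:2];print(v,''.join('#' if x[2]<50 else 'b' if 12<x[0]<30 and x[1]>110 else 'w' if x[1]<75 and x[2]>110 else 'g' if x[1]<75 else 'r' if (x[0]<8 or x[0]>172) else 'B' if 95<x[0]<130 else '.' for x in row))
E
```

```text
clock: 38.98
position: [0.5652, -0.05, 0.3046]
eef_rot: [0.0, 0.959, -0.0, 0.284]
contact_force: [-0.1, 0.1, -0.3]
gripper_width: 0.057
finger_force: 9.3
[ 0.5652085 -0.0500037  0.3045503]
pliers_tips [([312.8, 245.4], 0.77)]
pliers_pivot [([317.1, 285.5], 0.65)]
ring_hinge [([98.0, 178.1], 0.74)]
ring_gap []
ring_center []
tip [320.4 236.2]
pivot [320.6 284.3]
center 0 [322.3 262. ] center 0.003 [322.3 263.3] hinge 0 [322.2 284.9] hinge 0.003 [322.3 286.4] back 0 [322.2 287.9] back 0.003 [322.3 289.4] gap 0 [322.3 224.1] gap 0.003 [322.4 225. ] eartip 0 [322.4 213.7] eartip 0.003 [322.4 214.5] ear [305.6 225. ]
ear [339.2 225. ]
185 .............BBBBBBBBBBBBBBBBBBBBBBBBBBBBBBBBBBBBBBBBBBBBBBBBBBBBBBBgb.....b..bb.b.
189 .............BBBBBBBBBBBBBBBBBBBBBBBBBBBBBBBBBBBBBBBBBBBBBBBBBBBBBBBw.b....bbb.....
193 .............BBBBBBBBBBBBBBBBBBBBBBBBBBBBBBBBBBBBBBBBBBBBBBBBBBBBBBBB..............
197 ............rBBBBBBBBBBBBBBBBBBBBBBBBBBBwBBBBBBBBBBBBBBBBBBBBBBBBBBBB.b.b...b......
201 ............wBBBBBBBBBBBBBBBBBBBBwwwwwwwwwwwwwwwwBBBBBBBBBBBBBBBBBBBB..............
205 .........b..wBBBBB
[... 2093 characters left out ...]
 .b.bb.rrrrrrrrrrrrrrrrrgggggggggggBwwwwwwwwwwwwBgggggggggggrrrrrrrrrrrrrrrrr.....##
305 .bb.rrrrrrrrrrrrrrrrrrrggggggggBBBBBggggggggggBBBBBgggggggwrrrrrrrrrrrrrrrrrrr...##
309 ..rrrrrrrrrrrrrrrrrrrrrgggggBBBBBBBBggggggggggBBBBBBBBggggwrrrrrrrrrrrrrrrrrrrrr.##
313 rrrrrrrrrrrrrrrrrrrrrrrggBBBBBBBBBBBggggggggggBBBBBBBBBBggrrrrrrrrrrrrrrrrrrrrrrrr#
317 rrrrrrrrrrrrrrrrrrrrrrr.BBBBBBBBBBBBggggggggggBBBBBBBBBBBBrrrrrrrrrrrrrrrrrrrrrrrrr
321 rrrrrrrrrrrrrrrrrrrrrrr.BBBBBBBBBBBBggggggggggBBBBBBBBBBBBrrrrrrrrrrrrrrrrrrrrrrrrr
325 rrrrrrrrrrrrrrrrrrrrrrrr..................................rrrrrrrrrrrrrrrrrrrrrrrrr
329 rrrrrrrrrrrrrrrrrrrrrr.....................................rrrrrrrrrrrrrrrrrrrrrrrr
```

```bash

python3 -m jog '-.01 -.1 -.1 0 -.1 0 .34;-.03 -.2 -.2 0 -.2 0 .34;-.04 -.3 -.3 0 -.3 0 .34;-.05 -.42 -.4 0 -.42 0 .34;-.07 -.55 -.48 0 -.55 0 .34;-.08 -.7 -.48 0 -.7 0 .34;-.09 -.8 -.48 0 -.85 0 .34;-.1 -.9 -.48 0 -1 0 .34'
python3 -m jog '0 0 0 0 -.05 0 .34;0 0 0 0 -.1 0 .34;0 0 0 0 -.15 0 .34;0 0 0 0 -.15 0 .34;0 0 0 0 -.15 0 .34;0 0 0 0 -.15 0 .34;0 0 0 0 -.15 0 .34;0 0 0 0 -.15 0 .34'
python3 - <<'E'
from goal import *
s=arm.read_state();c=arm.calibration("wrist");im=arm.camera("wrist");cv2.imwrite("pics/w15.png",im);np.savez("pics/w15.npz",**c)
p=s["position"];Rm=rot(s["eef_rot"]).as_matrix();print(p,Rm.round(3).tolist())
for t in("pliers_tips","pliers_pivot","ring_hinge","ring_gap","ring_center","neck"): print(t,[(np.round(r["uv"],1).tolist(),round(r["p"],2)) for r in arm.mark_of(t,"wrist")[:1]])
print("tip exp",proj(c,p+Rm@[0,0,.116]).round(1))
for nm,x in(("center",0),("hinge",-.0189),("gap",.03),("eartip",.038)): print(nm,proj(c,N+Rg@[x,0,-.003]).round(1),end=" ")
u,v=proj(c,N).astype(int)
h=cv2.cvtColor(im,cv2.COLOR_BGR2HSV);print(u,v)
for y in range(max(v-70,0),v+60,3):
    row=h[y,u-70:u+70:2];print(y,''.join('#' if x[2]<50 else 'b' if 12<x[0]<30 and x[1]>110 else 'w' if x[1]<75 and x[2]>170 else 'g' if x[1]<75 else 'r' if (x[0]<8 or x[0]>172) else 'B' if 95<x[0]<130 else '.' for x in row))
E
```

```text
clock: 39.95
position: [0.5315, 0.0411, 0.3383]
eef_rot: [-0.0, 0.999, 0.0, 0.036]
contact_force: [0.1, -0.5, -1.6]
gripper_width: 0.057
finger_force: 9.3
clock: 40.62
position: [0.5311, 0.04, 0.3382]
eef_rot: [-0.0, 1.0, -0.0, 0.0]
contact_force: [0.2, -0.6, -1.4]
gripper_width: 0.0571
finger_force: 9.3
[0.53105121 0.03997465 0.33824656] [[1.0, -0.0, 0.0], [-0.0, -1.0, 0.0], [0.0, -0.0, -1.0]]
pliers_tips [([330.2, 331.9], 0.61)]
pliers_pivot [([320.0, 286.0], 0.91)]
ring_hinge [([434.2, 114.4], 0.69)]
ring_gap []
ring_center []
neck [([441.9, 87.0], 0.61)]
tip exp [320.4 230.5]
center [442.7  90.6] hinge [437.4 113. ] gap [452.2  50.6] eartip [455.   38.8] 441 88
18 BBBBBBBBBBBwwwwwwwwwwwwwwwwwwwwwwwwwwwwwwwwwwwwBBBBg..................
21 BBBBBBBBBBwwwwwwwwwwwwwwwwwwwwwwwwwwwwwwwwwwwwwBBBBg........b.........
24 BBBBBBBBBwwwwwwwwwwwwwwwwwwwwwwwwwwwwwwwwwwwwwwwBBB...................
27 BBBBBBBBwwwwwwwwwwwwwwwwwwwwwwwwwwwwwwwwwwwwwwgwBBB..........b........
30 BBBBBBBBwwwwwwwwwwwwwwwwwwwwwwwwwwwwwwwwwwwwwwwgBBB...................
33 BBBBBBBwwwwwwwwwwwwwwwwwwwwwwwwwwwwwwwwwwwwwwwwwgBB..
[... 2145 characters left out ...]
BBr......................
123 BBBBBBBBBBBBBBBBBBBBBBBBBBBBBBBBBBBBBBBBBBBBBBB...b...b.b.............
126 BBBBBBBBBBBBBBBBBBBBBBBBBBBBBBBBBBBBBBBBBBBBBBB.bb.bbbb.......bb....b.
129 .........................................b...........b.b..............
132 .........b........................................................b.bb
135 ........................................b.............................
138 .................................................b...............b....
141 ......................b..............................bb...............
144 .............................................bb..b.....b..............
147 ...................b............................b..b.bb...............
```

```bash
python3 - <<'E'
from goal import *
c=np.load("pics/w15.npz")
for o in(-.0075,0,.0075):
  for a in(0,):
    f=lambda x,y,z=.003:proj(c,N+o*n+Rg@[x,y,-z]).round(0)
    print("out",o,"back",f(-.0214,0),"left/right",f(0,-.0214),f(0,.0214),"ear outer",f(.036,-.019),f(.036,.019),"eartip z0",f(.038,-.017,0),f(.038,.017,0))
for f,vs in(("pics/wrist5.png",range(200,330,6)),("pics/w15.png",range(200,345,6))):
    h=cv2.cvtColor(cv2.imread(f),cv2.COLOR_BGR2HSV);print(f)
    for v in vs:
        row=h[v,270:372:2];print(v,''.join('#' if x[2]<50 else 'b' if 12<x[0]<30 and x[1]>110 else 'w' if x[1]<75 and x[2]>150 else 'g' if x[1]<75 else 'r' if (x[0]<8 or x[0]>172) else 'B' if 95<x[0]<130 else '.' for x in row))
E
```

```text
out -0.0075 back [435. 111.] left/right [413.  86.] [469.  86.] ear outer [425.  37.] [479.  37.] eartip z0 [427.  32.] [476.  32.]
out 0 back [437. 116.] left/right [414.  91.] [471.  91.] ear outer [426.  42.] [482.  42.] eartip z0 [429.  37.] [479.  37.]
out 0.0075 back [439. 121.] left/right [416.  96.] [474.  96.] ear outer [428.  47.] [485.  47.] eartip z0 [431.  42.] [482.  42.]
pics/wrist5.png
200 ggggggggBBBBBBBgbbbbbbbbbbbbbbbbbbggBBBBBBggggggggg
206 gggggggggBBBBBBgggggggggggggggggggggBBBBBBggggggggg
212 gggggggggBBBBBBBBBBBBBBBBBBBBBBBBBBBBBBBBBggggggggg
218 gggggggggBBBBBBBBBBBBBBBBBBBBBBBBBBBBBBBBBggggggggg
224 gggggggggBBBBBBBBBBBBBBBBBBBBBBBBBBBBBBBBBggggggggg
230 gggggggggBBBBBBBgggggw.b.gbbbbgwggggggggggggggggggg
236 ggggggggggggggggggggggbbbbbbbbbwggggggggggggggggggg
242 .bb.........ggggggggggggggggggggggggggggg..........
248 b.b..b.......gggggggggggggggggg..gggggggg..........
254 .............ggggggggggggggggggggggggggg...........
260 b....b........ggggggggggggggggggggggggg............
266 ...............ggggggggggggggggggggggg.............
272 ..............ggggw
[... 1249 characters left out ...]
gggggggggggggggg............
278 ..gggg........gggggggggggggggggggggggg.............
284 rrrrrrrr...gggggggggggggwwwwwwwggggggggg...rrrrrrrr
290 rrrrrrrrggggggggggggggggwwwwwwwggggggggggggrrrrrrrr
296 rrrrrrrrggggggggggggggggwwwwwwwggggggggggggrrrrrrrr
302 rrrrrrrrggggggggggg.ggggwwwwwwwwggggggggggggrrrrrrr
308 rrrrrrrrggggggg...g#ggggggggggg.bbb..gggggggrrrrrrr
314 rrrrrrrrggggggggggggggggggggggg...b..b...gggrrrrrrr
320 rrrrrrrr.............gggggggggg..bbbbb.bbbbrrrrrrrr
326 rrrrrrrr..........b..b.........bbbbb.b..bb.rrrrrrrr
332 rrrrrrr.......bb.b.b..bbbbbbbbbbbbbbbbbbbbbb.rrrrrr
338 rrrrr..bbb.bbbbbbbbbbbbbbbbbbbbbbbbbbbbbb.bbbb.rrrr
344 rrr...........b..................................rr
```

Ring outline matches the groove position with the ring closed: the back edge is at row 117 and the ears are about 44 mm across. The pliers have swung about 3° in the fingers, so I'll compensate on the way back to the stand.

```bash

python3 -m jog '-.03 -.1 0 0 0 0 .34;-.05 -.2 0 0 0 0 .34;-.08 -.3 0 0 0 0 .34;-.11 -.42 0 0 0 0 .34;-.14 -.55 0 0 0 0 .34;-.17 -.67 0 0 0 0 .34;-.2 -.78 0 0 0 0 .34;-.23 -.9 0 0 0 0 .34' | head -2
python3 -m jog '-.03 -.12 0 0 0 0 .34;-.05 -.24 0 0 0 0 .34;-.08 -.36 0 0 0 0 .34;-.11 -.48 0 0 0 0 .34;-.14 -.6 0 0 0 0 .34;-.17 -.7 0 0 0 0 .34;-.2 -.8 0 0 0 0 .34;-.23 -.9 0 0 0 0 .34' | head -2
python3 -m jog '-.03 -.12 .1 0 .03 -.04 .34;-.06 -.24 .2 0 .06 -.08 .34;-.09 -.36 .3 0 .09 -.12 .34;-.13 -.48 .4 0 .11 -.18 .34;-.17 -.57 .5 0 .11 -.18 .34;-.17 -.58 .6 0 .11 -.18 .34;-.17 -.58 .7 0 .11 -.18 .34;-.17 -.58 .7 0 .11 -.18 .34' | head -2
python3 -m jog '0 0 0 0 0 0 .34;0 0 0 0 0 0 .34;0 0 0 0 0 0 .34;0 0 0 0 0 0 .34;0 0 0 0 0 0 .34;0 0 0 0 0 0 .34;0 0 0 0 0 0 .34;0 0 0 0 0 0 .34' | head -3
python3 - <<'E'
from h import *
S=np.array([.468,.279,0]);s=arm.read_state();p=s["position"];Rm=rot(s["eef_rot"]).as_matrix();print(p.round(4),Rm.round(3).tolist())
C={k:arm.calibration(k) for k in("side","wrist")};M={}
for k in C:
    im=arm.camera(k);cv2.imwrite(f"pics/{k}16.png",im)
    for t in("pliers_tips","pliers_pivot","pliers_grip"):
        r=arm.mark_of(t,k)
        if r:M[t,k]=r[0]["uv"];print(k,t,np.round(r[0]["uv"],1),round(r[0]["p"],2))
for t in("pliers_tips","pliers_pivot","pliers_grip"):
    if (t,"side") in M and (t,"wrist") in M: print(t,tri([(C[k],M[t,k]) for k in C]).round(4))
c=C["wrist"]
print("exp tip",proj(c,[.468,.279,p[2]-.116]).round(1),"pivot",proj(c,[.468,.279,p[2]-.033]).round(1),"side tip",proj(C["side"],[.468,.279,p[2]-.116]).round(1))
h=cv2.cvtColor(cv2.imread("pics/wrist16.png"),cv2.COLOR_BGR2HSV)
for v in range(160,330,5):
    row=h[v,250:392:2];print(v,''.join('#' if x[2]<50 else 'y' if 20<x[0]<35 and x[1]>150 and x[2]>150 else 'w' if x[1]<75 and x[2]>150 else 'g' if x[1]<75 else 'r' if (x[0]<8 or x[0]>172) else 'B' if 95<x[0]<130 else '.' for x in row))
E
```

```text
clock: 41.63
position: [0.5077, 0.1317, 0.3382]
clock: 42.3
position: [0.485, 0.221, 0.3381]
clock: 42.97
position: [0.4678, 0.2763, 0.2656]
clock: 43.63
position: [0.4683, 0.278, 0.2682]
eef_rot: [-0.0, 0.999, 0.045, 0.028]
[0.4683 0.278  0.2682] [[0.994, 0.09, 0.055], [0.09, -0.996, 0.003], [0.055, 0.002, -0.998]]
side pliers_tips [270.6 302.7] 0.71
side pliers_pivot [265.5 267.5] 0.75
side pliers_grip [262.7 246.2] 0.61
wrist pliers_pivot [320.6 290.6] 0.66
wrist pliers_grip [328.  331.7] 0.82
pliers_pivot [0.4646 0.2783 0.2367]
pliers_grip [0.4672 0.277  0.2833]
exp tip [318.4 240.7] pivot [318.2 281. ] side tip [267.5 301.5]
160 .......................................................................
165 .......................................................................
170 .........ggggggggggggggggggggggggggggggggggggggggggggggggggg...........
175 .........ggggggggggggggggggggggggggggggggggggggggggggggggggg...........
180 .........ggggggggggggggggggggggggggggggggggggggggggggggggggg...........
185 .........ggggggggggggggggggggggggggggggggggggggggggggggggggg...........
190 ..
[... 1421 characters left out ...]
................
285 .........rrrrrrrrr...gggggggggggggwwwwwwwgggggggggg..rrrrrrrrr.........
290 .......rrrrrrrrrrrgggggggggggggggggwwwwwgggggggggggggrrrrrrrrrrr.......
295 .....rrrrrrrrrrrrrgggggggggggggggggwwwwwgggggggggggggrrrrrrrrrrrrrr....
300 ..rrrrrrrrrrrrrrrrgggggggggggggggggwwwwwggggggggggggggrrrrrrrrrrrrrrrr.
305 rrrrrrrrrrrrrrrrrrggggggggg....gggggggggg....gggggggggrrrrrrrrrrrrrrrrr
310 rrrrrrrrrrrrrrrrrrggggg........gggggggggg.......ggggggrrrrrrrrrrrrrrrrr
315 rrrrrrrrrrrrrrrrrrgg...........gggggggggg...........ggrrrrrrrrrrrrrrrrr
320 rrrrrrrrrrrrrrrrrr.............gggggggggg............rrrrrrrrrrrrrrrrrr
325 rrrrrrrrrrrrrrrrrr...............gggggg..............rrrrrrrrrrrrrrrrrr
```

```bash

python3 -m jog '.025 -.01 .05 0 0 0 .34;.018 -.01 .13 0 0 0 .34;.012 -.01 .23 0 0 0 .34;.006 -.01 .35 0 0 0 .34;0 -.01 .47 0 0 0 .34;-.008 -.01 .6 0 0 0 .34;-.013 -.01 .7 0 0 0 .34;-.013 -.01 .7 0 0 0 .34'
python3 -m jog '-.003 0 .06 0 0 0 .34;-.006 0 .12 0 0 0 .34;-.01 0 .18 0 0 0 .34;-.014 0 .25 0 0 0 .34;-.018 0 .32 0 0 0 .34;-.022 0 .4 0 0 0 .34;-.025 0 .45 0 0 0 .34;-.025 0 .45 0 0 0 .34'
python3 - <<'E'
from h import *
s=arm.read_state();p=s["position"];c=arm.calibration("wrist");im=arm.camera("wrist")
print(p.round(4),s["contact_force"])
h=cv2.cvtColor(im,cv2.COLOR_BGR2HSV)
for v in range(190,330,5):
    row=h[v,250:392:2];print(v,''.join('#' if x[2]<50 else 'y' if 20<x[0]<35 and x[1]>150 and x[2]>150 else 'w' if x[1]<75 and x[2]>150 else 'g' if x[1]<75 else 'r' if (x[0]<8 or x[0]>172) else 'B' if 95<x[0]<130 else '.' for x in row))
E
```

```text
clock: 44.7
position: [0.4691, 0.2778, 0.1951]
eef_rot: [0.002, 0.999, 0.045, 0.025]
contact_force: [0.2, -1.0, -1.5]
gripper_width: 0.0573
finger_force: 9.3
clock: 45.37
position: [0.47, 0.2784, 0.1516]
eef_rot: [0.001, 0.999, 0.045, 0.026]
contact_force: [0.3, 0.0, -0.6]
gripper_width: 0.0573
finger_force: 9.3
[0.47   0.2784 0.1516] [ 0.3233484   0.02641001 -0.63186662]
190 gggggggggggggggggggggggggggggggggggggggggggggggggggggggggggggggggggggg.
195 gggggggggggggggggggggggggggggggggggggggggggggggggggggggggggggggggggggg.
200 gggggggggggggggggggggggggggggggggggggggggggggggggggggggggggggggggggggg.
205 gggggggggggggggggggggggggggggggggggggggggggggggggggggggggggggggggggggg.
210 gggggggggggggggBBBBBBBBBBBBBBBBBBBBBBBBBBBBBBBBBBBBBBBBggggggggggggggg.
215 ggggggggggggggBBBBBBBBBBBBBBBBBBBBBBBBBBBBBBBBBBBBBBBBBBBggggggggggggg.
220 ggggggggggggBBBBBBBBBBBBBBBBBBBBBBBBBBBBBBBBBBBBBBBBBBBBBBgggggggggggg.
225 ggggggggggggBBBBBBBBBBBBBBBBBBBBBBBBBBBBBBBBBBBBBBBBBBBBBBgggggggggggg.
230 ggggggggggggBBBBBBBBBBBBBBBBg.....g...y...gBBBBBBBBBBBBBBBgggggggggggg.
235 ggggggggggggBBBBBBBBBByyyyyyyyyyyyyyy
[... 702 characters left out ...]
gggggggggggggg..
285 ..ggggggggrrrrrrrrggggggggggggggggwwwwwwwggggggggggggrrrrrrrrr.ggggg...
290 .......rrrrrrrrrrrggggggggggggggggwwwwwwwggggggggggggrrrrrrrrrrr.......
295 .....rrrrrrrrrrrrrrgggggggggggggggwwwwwwwggggggggggggrrrrrrrrrrrrrr....
300 ..rrrrrrrrrrrrrrrrggggggggggggggggwwwwwwwgggggggggggggrrrrrrrrrrrrrrr..
305 rrrrrrrrrrrrrrrrrrggggggggg....gggggggggg..yggggggggggrrrrrrrrrrrrrrrrr
310 rrrrrrrrrrrrrrrrrrgggggg.......gggggggggg.......ggggggrrrrrrrrrrrrrrrrr
315 rrrrrrrrrrrrrrrrrrgg...........gggggggggg...........ggrrrrrrrrrrrrrrrrr
320 rrrrrrrrrrrrrrrrrr.............gggggggggg............rrrrrrrrrrrrrrrrrr
325 rrrrrrrrrrrrrrrrrr..............gggggggg.............rrrrrrrrrrrrrrrrrr
```

```bash

python3 -m jog '-.002 0 .03 0 0 0 .34;-.004 0 .07 0 0 0 .34;-.006 0 .11 0 0 0 .34;-.008 0 .15 0 0 0 .34;-.01 0 .18 0 0 0 .34;-.012 0 .21 0 0 0 .34;-.013 0 .23 0 0 0 .34;-.013 0 .23 0 0 0 .34'
python3 -m jog '0 0 .01 0 0 0 .34;0 0 .02 0 0 0 .34;0 0 .03 0 0 0 .34;0 0 .03 0 0 0 .34;0 0 .03 0 0 0 .34;0 0 .03 0 0 0 .34;0 0 .03 0 0 0 .34;0 0 .03 0 0 0 .34'
```

```text
clock: 46.08
position: [0.4707, 0.2791, 0.1298]
eef_rot: [-0.0, 0.999, 0.045, 0.027]
contact_force: [-0.4, 0.2, -0.3]
gripper_width: 0.0574
finger_force: 9.3
clock: 46.75
position: [0.4718, 0.2795, 0.1293]
eef_rot: [-0.001, 0.999, 0.045, 0.029]
contact_force: [-1.9, -1.3, 9.9]
gripper_width: 0.057
finger_force: 11.5
```

```bash

python3 -m jog '0 0 -.02 0 0 0 .4;0 0 -.02 0 0 0 .5;0 0 -.02 0 0 0 .65;0 0 -.02 0 0 0 .85;0 0 -.02 0 0 0 1;0 0 -.02 0 0 0 1;0 0 -.02 0 0 0 1;0 0 -.02 0 0 0 1'
python3 -m jog '0 0 -.05 0 0 0 1;.005 0 -.1 0 0 0 1;.01 0 -.2 0 0 0 1;.016 0 -.3 0 0 0 1;.022 0 -.4 0 0 0 1;.027 0 -.5 0 0 0 1;.033 0 -.6 0 0 0 1;.044 0 -.8 0 0 0 1'
python3 -m jog '.01 0 -.1 0 0 0 1;.02 0 -.2 0 0 0 1;.03 0 -.3 0 0 0 1;.04 0 -.4 0 0 0 1;.05 0 -.5 0 0 0 1;.05 0 -.6 0 -.05 0 1;.05 0 -.7 0 -.11 0 1;.05 0 -.7 0 -.11 0 1'
python3 - <<'E'
from goal import *
C={k:arm.calibration(k) for k in("side","wrist","top")};M={}
for k in C:
    im=arm.camera(k);cv2.imwrite(f"pics/{k}_17.png",im)
    for t in("pliers_pivot","pliers_grip","ring_center","ring_hinge","ring_gap","neck"):
        r=arm.mark_of(t,k)
        if r:M[t,k]=r[0]["uv"];print(k,t,np.round(r[0]["uv"],1),round(r[0]["p"],2))
for t in("pliers_pivot","pliers_grip","ring_center","ring_hinge","ring_gap"):
    o=[(C[k],M[t,k]) for k in C if (t,k) in M]
    if len(o)>1: x=tri(o);print(t,x.round(4),"neck frame",(Rg.T@(x-N)).round(4))
E
```

```text
clock: 47.42
position: [0.4708, 0.2789, 0.129]
eef_rot: [-0.0, 0.999, 0.045, 0.027]
contact_force: [-0.1, 0.1, -0.5]
gripper_width: 0.0853
finger_force: 0.0
clock: 48.08
position: [0.4698, 0.2783, 0.209]
eef_rot: [0.001, 0.999, 0.045, 0.026]
contact_force: [0.5, 0.6, -0.4]
gripper_width: 0.0855
finger_force: 0.0
clock: 48.75
position: [0.4737, 0.2797, 0.2813]
eef_rot: [0.0, 0.999, 0.044, 0.002]
contact_force: [0.2, 0.4, -0.1]
gripper_width: 0.0854
finger_force: 0.0
side pliers_pivot [269.9 321.2] 0.93
side pliers_grip [264.4 306.4] 0.77
side ring_center [315.  214.1] 0.43
side ring_hinge [321.3 220.2] 0.45
side ring_gap [265.6 302.9] 0.55
side neck [315.9 214.1] 0.88
wrist pliers_pivot [318.7 214.7] 0.7
wrist pliers_grip [322.7 231.6] 0.83
top pliers_pivot [207.8 273.5] 0.72
top pliers_grip [205.9 274.5] 0.63
top ring_center [349.3 201.7] 0.64
top ring_hinge [350.8 209.2] 0.63
top ring_gap [348.  191.4] 0.51
top neck [349.4 202.9] 0.79
pliers_pivot [0.4691 0.2813 0.1017] neck frame [-0.1553 -0.3328 -0.0432]
pliers_grip [0.4686 0.2811 0.1419] neck frame [-0.1337 -0.3326 -0.0771]
ring_center [ 0.6211 -0.0462  0.1501] neck frame [-0.0014 -0.0053 -0.001 ]
ring_hinge [ 0.6052 -0.0505  0.1359] neck frame [-0.0224 -0.001   0.0022]
ring_gap [ 0.747  -0.0291 -0.2042] neck frame [-0.0887 -0.0224  0.3647]
```

The bolt and grip point are back at the stand, the ring's centre coincides with the neck in the side and top views, and the ear spacing matches the closed ring. Handing in.

```bash
python3 -c "
from station import arm
print(arm.sign_off())"
```

```text
the job is handed in; nothing more can be done
None
```

I handed the job in at about 49 s: by the camera readings the ring is closed in the groove and the pliers hang back in their stand, but the hand-in returned no verdict.

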